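# Level the analyser's cassette deck and load the reagent cassettes

## Task

One of the six slotted seat screws of the cassette deck stands too high: find it by lightly touching the foot of the touch probe on each screw in turn, the front row (nearest the robot) from left to right, then the back row from left to right, and turn it down with the slot driver until all six tops are level, to within a millimetre, then touch it once more with the probe to make sure. After that, press every reagent cassette standing on the bench fully down into a bay of its own, its ears in the clip slots, so that it sits flat on its seats. Finish with both tools hanging in the rack again, and leave the other things on the bench alone.

Things in the scene. Friction and masses are not known exactly. Their poses are not given: they have to be found in the camera images.
- deck: fixed cassette deck: white base, aluminium face 180 (x) by 300 mm (y), 45 mm above the bench; behind it (+x 91 to 151 mm) a housing 80 mm tall. Origin on the bench under the face's centre; x points from the robot (front) to the back, y left. Three bays along y, centres y = +95, 0, -95 mm; each has a seat screw at x = -28 (front row) and x = +28 mm (back row) and a grey clip post at each end.
- bay_1 (a point): centre of the left bay, at the height of level screw tops: 55 mm above the bench, 10 above the face; axes as the deck's. A seated cassette has its origin here, its x along the deck's x. Clip posts are 40 mm tall above the face and stand 54 to 76 mm before and behind this point, each with an upright slot open at the top and towards the bay, 12 mm wide, bevelled to 18 mm at its mouth.
- bay_2 (a point): centre of the middle bay, as bay_1. Spring clips: a steel leaf lines the end of each post's slot. At rest its face is 62 mm from the bay's centre up to 27 mm above the deck's face, sloping back to 65.5 mm at 36 mm; it yields outwards at 1 N per mm from a preload of 2 N.
- bay_3 (a point): centre of the right bay, as bay_1
- rack: fixed aluminium tool rack: top plate 200 (x) by 75 mm (y), its top 135 mm above the bench, on two end legs. Two square through holes, 30 mm wide, at x = -55 and x = +55 mm; the probe hangs in the first and the driver in the second at the start, upright, by their collars (either hole will do later). Origin on the bench under the centre.
- probe: touch probe: grey flat-sided handle 26 (x) by 20 mm (y), from 5 to 60 mm above the origin; under it a round collar 44 mm across, 5 mm thick; then a shank 10 mm across with a flat round foot 17 mm across, which ends 105 mm below the origin. Origin at the centre of the collar's underside, which rests on the rack's plate; z up. 140 g.
- probe_tip (a point): centre of the underside of the probe's foot; axes as the probe's
- driver: slot driver: black ribbed handle and collar of the probe's sizes, steel shank 12 mm across, and at its end a flat blade 24 mm wide (along x) and 5 mm thick (y), its last 3 mm 22 by 3.4 mm, ending 105 mm below the origin. Origin at the centre of the collar's underside, which rests on the rack's plate; z up. 140 g.
- driver_tip (a point): centre of the end of the driver's blade; axes as the driver's (x along the blade's width)
- screw_a: captive seat screw, one of six (a to f lie at the deck's six places in a different order each time): flat round steel head 36 mm across with a straight slot 8 mm wide (11 at the top edge), 6 mm deep, right across. Origin at the centre of its top, x along the slot. Turning it clockwise, seen from above, lowers it, 2.2 mm per radian, against 0.07 N m of friction; it stays where it is left and can go about 1.7 mm below level.
- screw_b: captive seat screw, one of six (a to f lie at the deck's six places in a different order each time): flat round steel head 36 mm across with a straight slot 8 mm wide (11 at the top edge), 6 mm deep, right across. Origin at the centre of its top, x along the slot. The slots lie at any angle. Five screws are level to within 0.4 mm; one stands 3.3 to 4.7 mm high.
- screw_c: captive seat screw like screw_a, same size and working; origin at the centre of its top, x along the slot
- screw_d: captive seat screw like screw_a, same size and working; origin at the centre of its top, x along the slot
- screw_e: captive seat screw like screw_a, same size and working; origin at the centre of its top, x along the slot
- screw_f: captive seat screw like screw_a, same size and working; origin at the centre of its top, x along the slot
- cassette_1: white reagent cassette on the bench left of the deck (2 or 3 are present): box 104 (x) by 44 (y) by 56 mm tall; two grey caps on top (26 mm across, 10 tall, at x = +-33 mm); at each end an ear 12 mm out (128 mm over both), 8 mm thick (y), 8 to 38 mm above the underside. Origin at the underside's centre. About 320 g. Either end may go to the front; any bay will do.
- cassette_2: reagent cassette like cassette_1, or absent. In a bay its ears slide down the slots of the two posts; the spring leaves grip their ends over the last 18 mm, so it must be pushed down with some 5 to 10 N, until it stands on both seat screws.
- cassette_3: reagent cassette like cassette_1, or absent
- jar: a small amber glass jar, 50 mm across, 50 mm tall, standing on the bench, to be left alone; origin at the centre of its underside
- dish: a clear round culture dish, 90 mm across, 15 mm tall, standing on the bench, to be left alone; origin at the centre of its underside
- beaker: a glass beaker, 68 mm across, 80 mm tall, standing on the bench, to be left alone; origin at the centre of its underside
- reagent: a white plastic bottle, 64 mm across, 140 mm tall, standing on the bench, to be left alone; origin at the centre of its underside
- slide_box: a grey plastic slide box, 90 x 40 x 30 mm, standing on the bench, to be left alone; origin at the centre of its underside
- dropper: a white dropper bottle, 44 mm across, 60 mm tall, standing on the bench, to be left alone; origin at the centre of its underside
Things that resemble listed ones, but are neither listed nor needed, are in the scene too. Leave any yellow look-alike of the probe alone.

How it is judged:
On the way, in this order (a step that is already met when the one before it is completed fails the run):
1. the probe's foot touches the seat screw in the front row, left (x of probe_tip in the frame of deck between -0.042 and -0.014 m and y of probe_tip in the frame of deck between 0.081 and 0.109 m and (contact force between probe and screw_a above 0.3 N or contact force between probe and screw_b above 0.3 N or contact force between probe and screw_c above 0.3 N or contact force between probe and screw_d above 0.3 N or contact force between probe and screw_e above 0.3 N or contact force between probe and screw_f above 0.3 N)), for 0.05 s.
2. the probe's foot touches the seat screw in the front row, middle (x of probe_tip in the frame of deck between -0.042 and -0.014 m and y of probe_tip in the frame of deck between -0.014 and 0.014 m and (contact force between probe and screw_a above 0.3 N or contact force between probe and screw_b above 0.3 N or contact force between probe and screw_c above 0.3 N or contact force between probe and screw_d above 0.3 N or contact force between probe and screw_e above 0.3 N or contact force between probe and screw_f above 0.3 N)), for 0.05 s.
3. the probe's foot touches the seat screw in the front row, right (x of probe_tip in the frame of deck between -0.042 and -0.014 m and y of probe_tip in the frame of deck between -0.109 and -0.081 m and (contact force between probe and screw_a above 0.3 N or contact force between probe and screw_b above 0.3 N or contact force between probe and screw_c above 0.3 N or contact force between probe and screw_d above 0.3 N or contact force between probe and screw_e above 0.3 N or contact force between probe and screw_f above 0.3 N)), for 0.05 s.
4. the probe's foot touches the seat screw in the back row, left (x of probe_tip in the frame of deck between 0.014 and 0.042 m and y of probe_tip in the frame of deck between 0.081 and 0.109 m and (contact force between probe and screw_a above 0.3 N or contact force between probe and screw_b above 0.3 N or contact force between probe and screw_c above 0.3 N or contact force between probe and screw_d above 0.3 N or contact force between probe and screw_e above 0.3 N or contact force between probe and screw_f above 0.3 N)), for 0.05 s.
5. the probe's foot touches the seat screw in the back row, middle (x of probe_tip in the frame of deck between 0.014 and 0.042 m and y of probe_tip in the frame of deck between -0.014 and 0.014 m and (contact force between probe and screw_a above 0.3 N or contact force between probe and screw_b above 0.3 N or contact force between probe and screw_c above 0.3 N or contact force between probe and screw_d above 0.3 N or contact force between probe and screw_e above 0.3 N or contact force between probe and screw_f above 0.3 N)), for 0.05 s.
6. the probe's foot touches the seat screw in the back row, right (x of probe_tip in the frame of deck between 0.014 and 0.042 m and y of probe_tip in the frame of deck between -0.109 and -0.081 m and (contact force between probe and screw_a above 0.3 N or contact force between probe and screw_b above 0.3 N or contact force between probe and screw_c above 0.3 N or contact force between probe and screw_d above 0.3 N or contact force between probe and screw_e above 0.3 N or contact force between probe and screw_f above 0.3 N)), for 0.05 s.
7. the high screw has been turned down with the driver: all six tops are within 1.4 mm of level height, the driver still touching a screw (z of screw_a in the frame of deck between 0.0536 and 0.0564 m and z of screw_b in the frame of deck between 0.0536 and 0.0564 m and z of screw_c in the frame of deck between 0.0536 and 0.0564 m and z of screw_d in the frame of deck between 0.0536 and 0.0564 m and z of screw_e in the frame of deck between 0.0536 and 0.0564 m and z of screw_f in the frame of deck between 0.0536 and 0.0564 m and (contact force between driver and screw_a above 0.1 N or contact force between driver and screw_b above 0.1 N or contact force between driver and screw_c above 0.1 N or contact force between driver and screw_d above 0.1 N or contact force between driver and screw_e above 0.1 N or contact force between driver and screw_f above 0.1 N)), for 0.1 s.
8. the screw that was turned down is touched again with the probe (z of screw_a in the frame of deck between 0.0536 and 0.0564 m and z of screw_b in the frame of deck between 0.0536 and 0.0564 m and z of screw_c in the frame of deck between 0.0536 and 0.0564 m and z of screw_d in the frame of deck between 0.0536 and 0.0564 m and z of screw_e in the frame of deck between 0.0536 and 0.0564 m and z of screw_f in the frame of deck between 0.0536 and 0.0564 m and ((contact force between probe and screw_a above 0.3 N and distance of screw_a from where it was at the start of the episode above 0.002 m) or (contact force between probe and screw_b above 0.3 N and distance of screw_b from where it was at the start of the episode above 0.002 m) or (contact force between probe and screw_c above 0.3 N and distance of screw_c from where it was at the start of the episode above 0.002 m) or (contact force between probe and screw_d above 0.3 N and distance of screw_d from where it was at the start of the episode above 0.002 m) or (contact force between probe and screw_e above 0.3 N and distance of screw_e from where it was at the start of the episode above 0.002 m) or (contact force between probe and screw_f above 0.3 N and distance of screw_f from where it was at the start of the episode above 0.002 m))), for 0.05 s.
9. then every cassette is seated flat in a bay (x of cassette_1 in the frame of deck between -0.004 and 0.004 m and (y of cassette_1 in the frame of deck between 0.091 and 0.099 m or y of cassette_1 in the frame of deck between -0.004 and 0.004 m or y of cassette_1 in the frame of deck between -0.099 and -0.091 m) and z of cassette_1 in the frame of deck between 0.053 and 0.057 m and angle between each of cassette_1, cassette_2, cassette_3's own z axis and vertical below 0.04 rad and angle between the x axis of each of cassette_1, cassette_2, cassette_3 and the x axis of deck, either way round below 0.06 rad and x of cassette_2 in the frame of deck between -0.004 and 0.004 m and (y of cassette_2 in the frame of deck between 0.091 and 0.099 m or y of cassette_2 in the frame of deck between -0.004 and 0.004 m or y of cassette_2 in the frame of deck between -0.099 and -0.091 m) and z of cassette_2 in the frame of deck between 0.053 and 0.057 m and x of cassette_3 in the frame of deck between -0.004 and 0.004 m and (y of cassette_3 in the frame of deck between 0.091 and 0.099 m or y of cassette_3 in the frame of deck between -0.004 and 0.004 m or y of cassette_3 in the frame of deck between -0.099 and -0.091 m) and z of cassette_3 in the frame of deck between 0.053 and 0.057 m), for 0.2 s.
At the end, for the whole second after the job is handed in: screw tops within 1.4 mm of level height; each cassette present in a bay: within 2 mm of seat height, 4 mm of bay centre, tilt under 0.04 rad, along the bay to 0.06 rad; both tools hang in rack holes (12 mm of centre, collar within 4 mm of the plate, upright to 0.08 rad); all at rest (all of step 9 and z of screw_a in the frame of deck between 0.0536 and 0.0564 m and z of screw_b in the frame of deck between 0.0536 and 0.0564 m and z of screw_c in the frame of deck between 0.0536 and 0.0564 m and z of screw_d in the frame of deck between 0.0536 and 0.0564 m and z of screw_e in the frame of deck between 0.0536 and 0.0564 m and z of screw_f in the frame of deck between 0.0536 and 0.0564 m and (x of probe in the frame of rack between -0.067 and -0.043 m or x of probe in the frame of rack between 0.043 and 0.067 m) and y of probe in the frame of rack between -0.012 and 0.012 m and z of probe in the frame of rack between 0.131 and 0.139 m and angle between each of probe, driver's own z axis and vertical below 0.08 rad and (x of driver in the frame of rack between -0.067 and -0.043 m or x of driver in the frame of rack between 0.043 and 0.067 m) and y of driver in the frame of rack between -0.012 and 0.012 m and z of driver in the frame of rack between 0.131 and 0.139 m and linear speed of each of probe, driver, cassette_1, cassette_2, cassette_3 below 0.02 m/s); the robot touches nothing.
It fails at once if the probe is pressed on a screw with more than 40 N (contact force between probe and screw_a above 40 N or contact force between probe and screw_b above 40 N or contact force between probe and screw_c above 40 N or contact force between probe and screw_d above 40 N or contact force between probe and screw_e above 40 N or contact force between probe and screw_f above 40 N).
It fails at once if a bystander is pushed more than 60 mm or knocked over (distance of any of jar, dish, beaker, reagent, slide_box, dropper from where it was at the start of the episode above 0.06 m or angle between any of jar, dish, beaker, reagent, slide_box, dropper's own z axis and vertical above 0.5 rad).
Of cassette_1, cassette_2, cassette_3 only 2 to 3 are there at a start; the rules pass over those that are not, and their reading is None.
At some moment in a run one of cassette_1, cassette_2, cassette_3 may be knocked a few centimetres aside while the robot is not near it.
It also fails if it takes over 210 s, if anything falls off the work surface, if the arm or the gripper's body presses on something with over 40 N, if the wrist force passes 120 N, or if a joint passes its speed limit or range.

## Robot

A 7-joint arm with a two-finger parallel gripper is mounted at the origin on the work surface. World frame = base frame: x ahead of the robot, y to its left, z up, the work surface at z = 0. Lengths are in m, angles in rad, forces in N, time in s.
With the tool pointing down it reaches from about 0.425 to 0.875 m from the base axis. Payload 4.7 kg.
Tool frame: the origin (TCP) lies at the very end of the fingers, on their centre line; the grasp point (between the pads) lies 19 mm behind it (grip_point_offset is the distance from the TCP to the grasp point, in m); x points along the fingers, z is the direction in which the jaws open and shut, and the axes are right-handed (so a half turn about x gives the same grasp; the last joint's range is limited). The gripper opens to 87 mm and grips with 3 to 60 N. Pads are 19 mm wide; open, the fingers measure 117 mm over their backs; the gripper's body (75 mm by 190 mm) begins 51 mm behind the grasp point.
Start: joints at [1.331, 0.321, -0.07, 1.45, 0.023, 1.371, -0.057], TCP at [0.163, -0.629, 0.223] pointing down, gripper open.
Joint ranges: [-2.86, 2.86], [-0.3, 2.09], [-1.38, 1.24], [0.06, 2.45], [-1.56, 4.7], [0.09, 2.05], [-2.69, 2.69]. Speed limits (rad/s): [2.57, 2.57, 3.14, 3.14, 3.14, 3.14, 3.14].

## Interface

Orientations are given as a rotation vector (axis times angle).
In Python, from bench import get_state, get_image, calibration, close_job, grip_point_offset gives the robot as it stands.
- The arm moves only by the tool play_rows, never from a script. Its argument "targets" is a list of rows, each an object with "claw": the closure, from 0 (fully open) to 1 (shut); "linear": the shift along the tool's x, y, z as a fraction of full scale, a list of three; "rotation": the turn, a rotation vector about the tool's x, y, z as a fraction of full scale, a list of three. In form: [{"claw": claw, "linear": [x, y, z], "rotation": [wx, wy, wz]}, ...]. A call has 1 to 10 rows; each row shifts and turns the pose as measured when the row begins, along the tool's axes as they then stand; what a row does not reach is not made up. Full scale, the value 1, is 2.5 cm for a shift and 90 degrees for a turn. A row lasts 1/12 s, in which the tool goes at most 41.7 mm and 7.16 degrees, less where a joint would pass 70% of its speed; a pose out of reach is approached as far as the arm can. A call with a number of a shift or a turn outside -1 to 1 is refused whole. A call with a gripper value outside its range is refused whole. The fingers move at their own pace and stop on an object; "newtons" is the grip in N (left out, the last holds). Time passes only in rows, so rows that do not move let the fingers close. It gives the time, the measured TCP pose, the force and the opening at its end, in the units of the state.
- get_state(): the state, without advancing time (a new reading comes with each control period).
- get_image(name): name is "side" or "top"; returns the picture (384x512x3 uint8, blue, green, red); there is no depth.
- calibration(name): a dict with "fx", "fy", "cx", "cy" (pixels), "dist_coeffs" ([k1, k2, p1, p2, k3] as OpenCV has them; the pictures are not rectified), "rvec" (rotation vector, rad) and "tvec" (3), from world to camera coordinates, as OpenCV has them. Camera axes: x right, y down, z forward; pixel columns grow to the right and rows downward; lengths in m; the calibration is good to about 2 mm. A picture is of the moment at which its call begins. calibration takes no time and is no camera call.
- close_job(): hands the job in, once; it reports no verdict.
The state is a dict: "time": time; "joint_positions": joint angles; "qd": joint speeds; "joint_torque": joint torques, N m; "position": TCP position; "tool_rot": TCP orientation; "ft_force": force on the tool from outside, world axes, zero at the start; "torque": the same for the moment, N m; "grip_width": opening from 0.0 (shut) to 1.0 (fully open).
Only numpy, scipy, OpenCV 4.12 (cv2) and the standard library are available. Lean on these libraries where they do the work, as an engineer would, in place of code of your own. Each camera call takes 0.05 s, during which the arm holds its last target. There are 200 camera calls.

## Working session

There is one attempt and no reset: what is moved stays moved. The work goes in short steps, Python scripts to look and compute and a tool call to move; the robot and the scene stay as the last step left them, time stands still between calls to the robot, and variables do not carry over. Pictures are saved under pics/ and viewed, about 12 in all and at most 16, crops included, and the job is handed in when it is done.

Besides the shell and the picture viewer there is one more tool, called after "Emit:" as name(argument=value, ...) on one line, values as JSON. play_rows: Moves the arm, as the interface text tells. Shift numbers are shares of 2.5 cm and turn numbers shares of 90 degrees, none past 1 either way. Its arguments: {"type":"object","properties":{"targets":{"type":"array"},"newtons":{"type":"number"}},"required":["targets"]}

```bash
mkdir -p pics; ls; python3 - <<'E'
from bench import *
import cv2
print(get_state(), grip_point_offset)
for n in("side","top"):
    print(n,calibration(n)); im=get_image(n); cv2.imwrite(f"pics/{n}0.png",im)
a=cv2.imread("pics/side0.png");b=cv2.imread("pics/top0.png")
E
```

```text
pics
{'time': 0.0, 'joint_positions': array([ 1.33108996,  0.32181928, -0.0701014 ,  1.45167788,  0.02265129,
        1.37076646, -0.05690028]), 'qd': array([-0.00025875,  0.00304489,  0.0009719 ,  0.00088697,  0.00149915,
       -0.00033953, -0.00020043]), 'joint_torque': array([ 2.31048034e-04, -4.91280770e+01, -4.03766111e-01, -3.12522948e+01,
       -6.40312722e-02,  4.39621008e-02,  1.65965721e-04]), 'position': array([ 0.16301623, -0.62866425,  0.22146261]), 'tool_rot': array([ 1.02128005,  1.32027165, -1.01955028]), 'ft_force': array([-0.27083451, -0.33022581, -0.17597018]), 'torque': array([-0.00312887, -0.02632023, -0.0124592 ]), 'grip_width': 1.0010787456750903} 0.0187
side {'fx': 378.9227304115665, 'fy': 378.9227304115665, 'cx': 254.70912561251745, 'cy': 194.9777951988597, 'dist_coeffs': array([-0.11630387,  0.        ,  0.        ,  0.        ,  0.        ]), 'rvec': array([ 2.31360072, -0.73709924,  0.27541193]), 'tvec': array([-0.38508047,  0.33548102,  1.0548637 ])}
top {'fx': 396.25273483944466, 'fy': 396.25273483944466, 'cx': 255.76256815978005, 'cy': 188.1163308021462, 'dist_coeffs': array([-0.06116604,  0.        ,  0.        ,  0.        ,  0.        ]), 'rvec': array([ 2.2059674 , -2.14320794,  0.09923031]), 'tvec': array([0.0194092 , 0.52847148, 1.23319861])}
```

```bash
python3 - <<'E'
import cv2
for n in("side","top"):
    cv2.imwrite(f"pics/{n}0b.png",cv2.resize(cv2.imread(f"pics/{n}0.png"),(800,600),interpolation=cv2.INTER_CUBIC))
E
```

```text
(no output)
```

View pics/side0b.png

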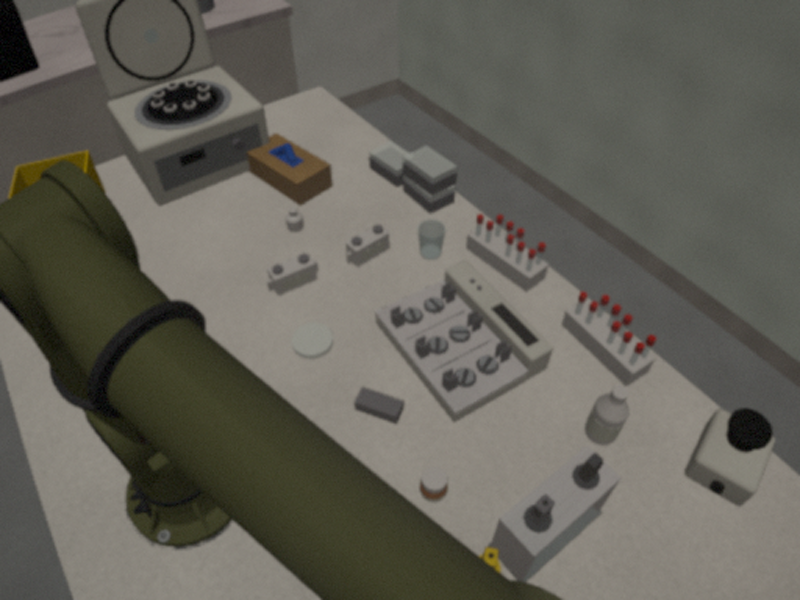

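View pics/top0b.png

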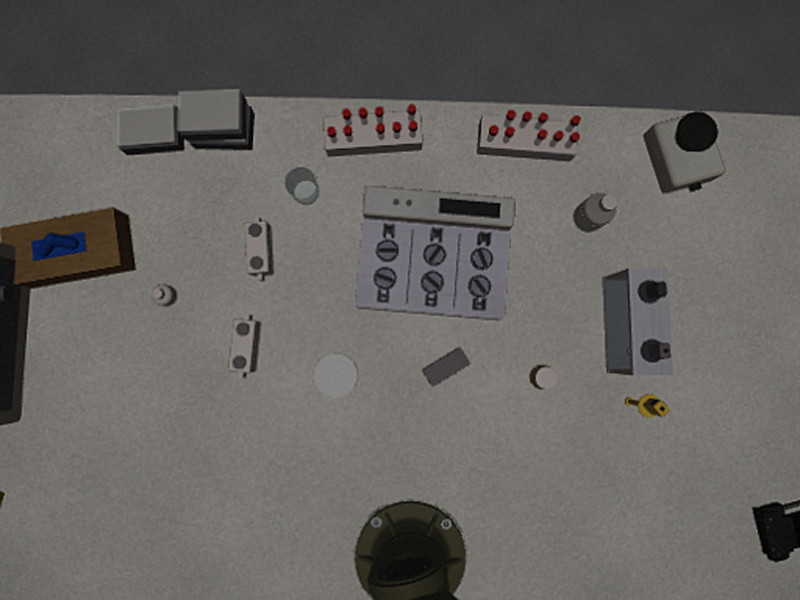

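The side view shows two cassettes at (292,270) and (367,242), the deck at (460,340) and the rack at (560,510). In the top view the cassettes are at (257,248) and (243,346), the deck screws at (385–480, 250–290), the rack handles at (652,291) and (655,350), and the yellow decoy at (652,405). The front handle looks grey and the back one black, so I'll confirm that in a crop.

```bash
cat > h.py <<'E'
import cv2, numpy as np
from bench import *
from scipy.spatial.transform import Rotation as R
def ray(n,uv):
    c=calibration(n);K=np.array([[c['fx'],0,c['cx']],[0,c['fy'],c['cy']],[0,0,1]])
    p=cv2.undistortPoints(np.array(uv,float).reshape(-1,1,2),K,c['dist_coeffs']).reshape(-1,2)
    M=cv2.Rodrigues(c['rvec'])[0]
    return -M.T@c['tvec'], np.c_[p,np.ones(len(p))]@M
def plane(n,uv,z):
    o,d=ray(n,uv); return o+d*((z-o[2])/d[:,2])[:,None]
def proj(n,P):
    c=calibration(n);K=np.array([[c['fx'],0,c['cx']],[0,c['fy'],c['cy']],[0,0,1]])
    return cv2.projectPoints(np.array(P,float).reshape(-1,1,3),c['rvec'],c['tvec'],K,c['dist_coeffs'])[0].reshape(-1,2)
def grab(n,name):
    im=get_image(n); cv2.imwrite(f"pics/{name}.png",im); return im
def crop(im,x0,y0,x1,y1,s,name,gain=1.8):
    c=cv2.resize(im[y0:y1,x0:x1],None,fx=s,fy=s,interpolation=cv2.INTER_CUBIC)
    cv2.imwrite(f"pics/{name}.png",cv2.convertScaleAbs(c,alpha=gain))
E
python3 - <<'E'
from h import *
b=cv2.imread("pics/top0.png");a=cv2.imread("pics/side0.png")
crop(b,222,112,334,212,5,"c1a",1.6)
crop(b,380,160,440,275,5,"c1b",2.2)
x=cv2.imread("pics/c1a.png");y=cv2.imread("pics/c1b.png")
x=cv2.copyMakeBorder(x,0,max(0,y.shape[0]-x.shape[0]),0,0,0);y=y[:x.shape[0]]
z=np.hstack([x,y])[:, :]
print(z.shape);z=z if z.shape[1]<=800 else cv2.resize(z,(800,int(z.shape[0]*800/z.shape[1])));cv2.imwrite("pics/c1.png",z);print(z.shape)
E
```

```text
(575, 860, 3)
(534, 800, 3)
```

View pics/c1.png

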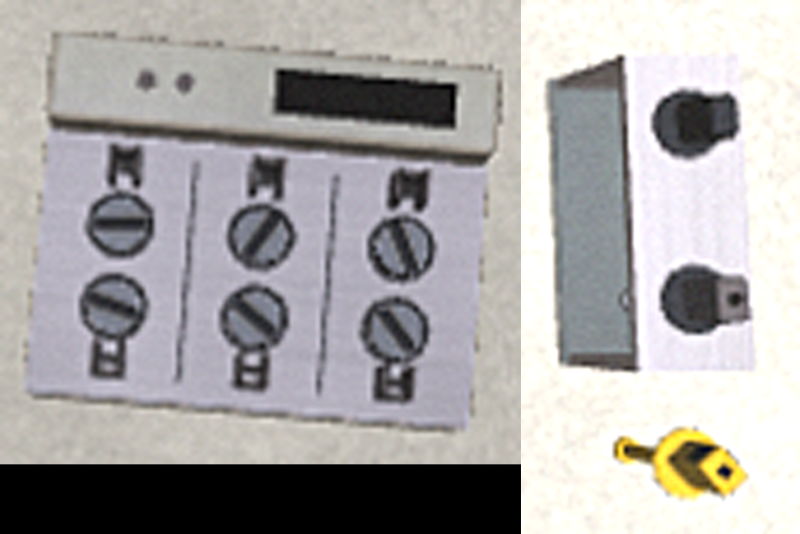

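The probe is the light grey handle at (735,297) in the crop. The black handle at (725,115) is the driver, and the yellow thing at (720,470) is the decoy. The deck screws are clear, so I'll compute poses.

```bash
python3 - <<'E'
from h import *
s=4.651
A=lambda u,v:(222+u/s-.4,112+v/s-.4)
B=lambda u,v:(380+(u-521)/s-.4,160+v/s-.4)
scr=[A(113,307),A(254,319),A(395,331),A(120,225),A(262,237),A(401,249)]
W=plane("top",scr,.055)
L=np.array([[x,y] for x in(-.028,.028) for y in(.095,0,-.095)])
def fit(L,W):
    z=(L-L.mean(0))@[1,1j];w=(W-W.mean(0))@[1,1j]
    th=np.angle((z.conj()*w).sum());Rm=np.array([[np.cos(th),-np.sin(th)],[np.sin(th),np.cos(th)]])
    return th,W.mean(0)-Rm@L.mean(0),W-W.mean(0)-(L-L.mean(0))@Rm.T
for n,w in(("top",W),("side",plane("side",np.array([(413,315),(438,346),(466,377),(434,305),(460,334),(488,364)])/1.5625-.2,.055))):
    th,t,r=fit(L,w[:,:2]);print(n,th,t,np.round(r*1e3,1).tolist())
print("holes collars top", plane("top",[B(693,299),B(688,124)],.14))
print("handle tops", plane("top",[B(735,297),B(725,114)],.195))
print("plate corners",plane("top",[B(624,56),B(740,56),B(637,368),B(752,370)],.135).round(4).tolist())
print("side handle tops", plane("side",np.array([(546,500),(597,460)])/1.5625-.2,.195))
print("caps",plane("top",np.array([(256,228),(259,263),(242,322),(239,360)])/1.5625-.2,.066))
print("slots"); 
st=get_state();print(R.from_rotvec(st['tool_rot']).as_matrix().round(3))
o,d=ray("top",[(0,0)]);print(o, ray("side",[(0,0)])[0])
E
```

```text
top -0.05699093038555511 [ 0.57907659 -0.02976377] [[0.2, -0.5], [0.3, 0.1], [0.4, 0.7], [-0.3, -0.3], [-0.3, -0.7], [-0.2, 0.8]]
side -0.04864848598112181 [ 0.57586771 -0.03394379] [[1.8, 0.3], [-1.5, -1.8], [0.7, 0.5], [-0.3, -0.2], [-1.0, -0.7], [0.4, 1.9]]
holes collars top [[ 0.42683449 -0.43275666  0.14      ]
 [ 0.53597461 -0.43024608  0.14      ]]
handle tops [[ 0.4279716  -0.43560826  0.195     ]
 [ 0.53669337 -0.43042123  0.195     ]]
plate corners [[0.5784, -0.3916, 0.135], [0.5807, -0.4663, 0.135], [0.3833, -0.3992, 0.135], [0.3837, -0.4723, 0.135]]
side handle tops [[ 0.42870268 -0.43191451  0.195     ]
 [ 0.53643334 -0.43208654  0.195     ]]
caps [[0.64786557 0.3246579  0.066     ]
 [0.57782559 0.31501668 0.066     ]
 [0.46023833 0.34278115 0.066     ]
 [0.38590456 0.34499504 0.066     ]]
slots
[[-0.001  0.968  0.251]
 [ 0.002  0.251 -0.968]
 [-1.    -0.    -0.002]]
[0.41332372 0.03311475 1.27612873] [ 0.05623378 -0.59734725  1.00677006]
```

```bash
cat >> h.py <<'E'
def need(x,y,z,yaw=None):
    """yaw = world angle (deg) of tool z axis; prints totals in tool axes, units of full scale, AFTER the turn is done"""
    s=get_state();M=R.from_rotvec(s['tool_rot']).as_matrix()
    y0=np.degrees(np.arctan2(M[1,2],M[0,2]))
    if yaw is None: yaw=y0
    c,sn=np.cos(np.radians(yaw)),np.sin(np.radians(yaw))
    N=np.array([[0,-sn,c],[0,c,sn],[-1,0,0]])
    d=N.T@(np.array([x,y,z])-s['position'])/.025
    r=R.from_matrix(M.T@N).as_rotvec()/(np.pi/2)
    print("t %.2f pos %s yaw %.2f lin %s rot %s F %s w %.3f j7 %.2f"%(s['time'],s['position'].round(4),y0,d.round(3),r.round(4),s['ft_force'].round(2),s['grip_width'],s['joint_positions'][6]))
E
python3 -c "
from h import *
need(.428,-.434,.222,-88)"
```

```text
t 0.10 pos [ 0.163  -0.6287  0.2216] yaw -75.46 lin [-0.017 10.864 -7.414] rot [ 0.1394 -0.0011  0.0002] F [-0.15 -0.11 -0.1 ] w 0.998 j7 -0.06
```

Emit:
play_rows(targets=[{"claw": 0,"linear": [0,0,0],"rotation": [0.07,0,0]},{"claw": 0,"linear": [0,0,0],"rotation": [0.07,0,0]},{"claw": 0,"linear": [0,1,-0.7],"rotation": [0,0,0]},{"claw": 0,"linear": [0,1,-0.7],"rotation": [0,0,0]},{"claw": 0,"linear": [0,1,-0.7],"rotation": [0,0,0]},{"claw": 0,"linear": [0,1,-0.7],"rotation": [0,0,0]},{"claw": 0,"linear": [0,1,-0.7],"rotation": [0,0,0]},{"claw": 0,"linear": [0,1,-0.7],"rotation": [0,0,0]},{"claw": 0,"linear": [0,1,-0.7],"rotation": [0,0,0]},{"claw": 0,"linear": [0,1,-0.7],"rotation": [0,0,0]}], newtons=25)

```text
time: 0.93
position: [0.3554, -0.4832, 0.2139]
tool_rot: [1.208, 1.225, -1.212]
ft_force: [0.7, -0.9, 0.1]
grip_width: 0.998
```

```bash
python3 -c "
from h import *
need(.428,-.434,.222,-88)"
```

```text
t 0.93 pos [ 0.3554 -0.4832  0.2139] yaw -89.87 lin [-0.325  2.972 -1.867] rot [-0.0207 -0.0055  0.007 ] F [ 0.73 -0.93  0.06] w 0.998 j7 -0.71
```

Emit:
play_rows(targets=[{"claw": 0,"linear": [-0.3,1,-0.63],"rotation": [-0.02,0,0]},{"claw": 0,"linear": [0,1,-0.63],"rotation": [0,0,0]},{"claw": 0,"linear": [0,0.8,-0.5],"rotation": [0,0,0]},{"claw": 0,"linear": [0,0,0],"rotation": [0,0,0]},{"claw": 0,"linear": [0,0,0],"rotation": [0,0,0]}])

```text
time: 1.35
position: [0.4344, -0.426, 0.2187]
tool_rot: [1.179, 1.251, -1.173]
ft_force: [-1.2, 0.4, -0.2]
grip_width: 1.0
```

```bash
python3 -c "
from h import *
need(.428,-.434,.145,-88)
im=grab('top','t1'); crop(im,380,160,440,275,5,'t1c',2.2)"
```

```text
t 1.35 pos [ 0.4344 -0.426   0.2187] yaw -87.19 lin [ 2.949 -0.266  0.309] rot [ 0.0091 -0.0099  0.0065] F [-1.17  0.43 -0.16] w 1.000 j7 -0.83
```

View pics/t1c.png

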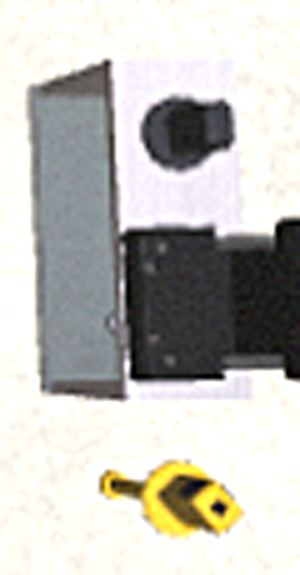

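The hand covers the probe as intended; it is about 6–8 mm off, which I'll correct on the way down.

Emit:
play_rows(targets=[{"claw": 0,"linear": [0,-0.26,0.3],"rotation": [0.009,-0.009,0.006]},{"claw": 0,"linear": [0,0,0],"rotation": [0,0,0]},{"claw": 0,"linear": [0.8,0,0],"rotation": [0,0,0]},{"claw": 0,"linear": [0.8,0,0],"rotation": [0,0,0]},{"claw": 0,"linear": [0.8,0,0],"rotation": [0,0,0]},{"claw": 0,"linear": [0.4,0,0],"rotation": [0,0,0]},{"claw": 0,"linear": [0,0,0],"rotation": [0,0,0]},{"claw": 0,"linear": [0,0,0],"rotation": [0,0,0]}])

```text
time: 2.07
position: [0.4166, -0.4451, 0.1472]
tool_rot: [1.194, 1.212, -1.204]
ft_force: [-1.0, -0.1, 0.4]
grip_width: 1.0
```

```bash
python3 -c "
from h import *
need(.428,-.434,.147,-88)"
```

```text
t 2.07 pos [ 0.4166 -0.4451  0.1472] yaw -89.24 lin [ 0.008  0.472 -0.427] rot [-0.0138  0.0037  0.0012] F [-0.99 -0.06  0.43] w 1.000 j7 -0.84
```

Emit:
play_rows(targets=[{"claw": 0,"linear": [0,0.45,-0.4],"rotation": [-0.013,0,0]},{"claw": 0,"linear": [0,0,0],"rotation": [0,0,0]},{"claw": 0,"linear": [0,0,0],"rotation": [0,0,0]},{"claw": 0,"linear": [0,0,0],"rotation": [0,0,0]}])

```text
time: 2.4
position: [0.4297, -0.4357, 0.1507]
tool_rot: [1.178, 1.217, -1.187]
ft_force: [1.3, -0.4, 0.5]
grip_width: 0.997
```

```bash
python3 -c "
from h import *
need(.428,-.434,.147,-88)"
```

```text
t 2.40 pos [ 0.4297 -0.4357  0.1507] yaw -88.04 lin [ 0.15  -0.067 -0.072] rot [-0.0004  0.006  -0.001 ] F [ 1.33 -0.39  0.51] w 0.997 j7 -0.84
```

Emit:
play_rows(targets=[{"claw": 0,"linear": [0.12,-0.06,-0.05],"rotation": [0,0.005,0]},{"claw": 1,"linear": [0,0,0],"rotation": [0,0,0]},{"claw": 1,"linear": [0,0,0],"rotation": [0,0,0]},{"claw": 1,"linear": [0,0,0],"rotation": [0,0,0]},{"claw": 1,"linear": [0,0,0],"rotation": [0,0,0]},{"claw": 1,"linear": [0,0,0],"rotation": [0,0,0]},{"claw": 1,"linear": [0,0,0],"rotation": [0,0,0]},{"claw": 1,"linear": [0,0,0],"rotation": [0,0,0]},{"claw": 1,"linear": [0,0,0],"rotation": [0,0,0]},{"claw": 1,"linear": [0,0,0],"rotation": [0,0,0]}], newtons=30)

```text
time: 3.23
position: [0.4288, -0.4351, 0.1492]
tool_rot: [1.183, 1.221, -1.183]
ft_force: [0.3, 1.1, 0.7]
grip_width: 0.4
```

```bash
python3 -c "
from h import *
need(.428,-.434,.147,-88)"
```

```text
t 3.23 pos [ 0.4288 -0.4351  0.1492] yaw -88.02 lin [ 0.089 -0.029 -0.046] rot [-0.0002  0.002  -0.0021] F [0.35 1.09 0.73] w 0.400 j7 -0.84
```

Emit:
play_rows(targets=[{"claw": 1,"linear": [0,0,0],"rotation": [0,0,0]},{"claw": 1,"linear": [0,0,0],"rotation": [0,0,0]},{"claw": 1,"linear": [0,0,0],"rotation": [0,0,0]},{"claw": 1,"linear": [0,0,0],"rotation": [0,0,0]},{"claw": 1,"linear": [0,0,0],"rotation": [0,0,0]},{"claw": 1,"linear": [0,0,0],"rotation": [0,0,0]}])

```text
time: 3.73
position: [0.4287, -0.4351, 0.1492]
tool_rot: [1.183, 1.221, -1.183]
ft_force: [-0.0, -0.0, -0.4]
grip_width: 0.234
```

```bash
python3 -c "
from h import *
need(.428,-.434,.147,-88)"
```

```text
t 3.73 pos [ 0.4287 -0.4351  0.1492] yaw -88.02 lin [ 0.087 -0.027 -0.045] rot [-0.0003  0.0019 -0.002 ] F [-0.   -0.02 -0.42] w 0.234 j7 -0.84
```

Emit:
play_rows(targets=[{"claw": 1,"linear": [-0.6,0,0],"rotation": [0,0,0]},{"claw": 1,"linear": [-0.9,0,0],"rotation": [0,0,0]},{"claw": 1,"linear": [-0.9,0,0],"rotation": [0,0,0]},{"claw": 1,"linear": [-0.9,0,0],"rotation": [0,0,0]},{"claw": 1,"linear": [-0.9,0,0],"rotation": [0,0,0]},{"claw": 1,"linear": [-0.6,0,0],"rotation": [0,0,0]},{"claw": 1,"linear": [0,0,0],"rotation": [0,0,0]}])

```text
time: 4.32
position: [0.4262, -0.4326, 0.2689]
tool_rot: [1.185, 1.232, -1.184]
ft_force: [-0.7, -0.6, -0.7]
grip_width: 0.233
```

```bash
python3 -c "
from h import *
need(.555,.0654,.27,-90)"
```

```text
t 4.32 pos [ 0.4262 -0.4326  0.2689] yaw -88.00 lin [ -0.044   5.153 -19.922] rot [ 0.0222 -0.0032  0.0026] F [-0.69 -0.65 -0.65] w 0.233 j7 -0.82
```

Emit:
play_rows(targets=[{"claw": 1,"linear": [-0.1,0.1,-0.5],"rotation": [0,0,0]},{"claw": 1,"linear": [-0.05,0.26,-1],"rotation": [0,0,0]},{"claw": 1,"linear": [-0.05,0.26,-1],"rotation": [0,0,0]},{"claw": 1,"linear": [-0.05,0.26,-1],"rotation": [0,0,0]},{"claw": 1,"linear": [-0.05,0.26,-1],"rotation": [0,0,0]},{"claw": 1,"linear": [-0.05,0.26,-1],"rotation": [0,0,0]},{"claw": 1,"linear": [-0.05,0.26,-1],"rotation": [0,0,0]},{"claw": 1,"linear": [-0.05,0.26,-1],"rotation": [0,0,0]},{"claw": 1,"linear": [-0.05,0.26,-1],"rotation": [0,0,0]},{"claw": 1,"linear": [-0.05,0.26,-1],"rotation": [0,0,0]}])

```text
time: 5.15
position: [0.4731, -0.1788, 0.269]
tool_rot: [1.19, 1.25, -1.2]
ft_force: [1.1, 0.4, -1.5]
grip_width: 0.234
```

Emit:
play_rows(targets=[{"claw": 1,"linear": [-0.05,0.26,-1],"rotation": [0,0,0]},{"claw": 1,"linear": [-0.05,0.26,-1],"rotation": [0,0,0]},{"claw": 1,"linear": [-0.05,0.26,-1],"rotation": [0,0,0]},{"claw": 1,"linear": [-0.05,0.26,-1],"rotation": [0,0,0]},{"claw": 1,"linear": [-0.05,0.26,-1],"rotation": [0,0,0]},{"claw": 1,"linear": [-0.05,0.26,-1],"rotation": [0,0,0]},{"claw": 1,"linear": [-0.05,0.26,-1],"rotation": [0,0,0]},{"claw": 1,"linear": [0,0,0],"rotation": [0,0,0]},{"claw": 1,"linear": [0,0,0],"rotation": [0,0,0]}])

```text
time: 5.9
position: [0.5041, 0.0245, 0.2663]
tool_rot: [1.171, 1.278, -1.199]
ft_force: [0.1, -1.5, -1.5]
grip_width: 0.231
```

```bash
python3 -c "
from h import *
need(.555,.0654,.24,-90)"
```

```text
t 5.90 pos [0.5041 0.0245 0.2663] yaw -87.51 lin [ 1.052  2.035 -1.636] rot [ 0.028  -0.0136  0.0282] F [ 0.13 -1.54 -1.55] w 0.231 j7 -1.63
```

Emit:
play_rows(targets=[{"claw": 1,"linear": [0,0.7,-0.55],"rotation": [0.028,-0.013,0.028]},{"claw": 1,"linear": [0.3,0.7,-0.55],"rotation": [0,0,0]},{"claw": 1,"linear": [0.4,0.6,-0.5],"rotation": [0,0,0]},{"claw": 1,"linear": [0.3,0,0],"rotation": [0,0,0]},{"claw": 1,"linear": [0,0,0],"rotation": [0,0,0]},{"claw": 1,"linear": [0,0,0],"rotation": [0,0,0]},{"claw": 1,"linear": [0,0,0],"rotation": [0,0,0]}])

```text
time: 6.48
position: [0.5486, 0.0649, 0.2331]
tool_rot: [1.205, 1.212, -1.221]
ft_force: [-0.5, 0.4, -1.4]
grip_width: 0.23
```

```bash
python3 -c "
from h import *
need(.555,.0654,.184,-90)
im=grab('side','s1'); crop(im,220,160,370,272,5,'s1c',1.7)"
```

```text
t 6.48 pos [0.5486 0.0649 0.2331] yaw -90.25 lin [ 1.964  0.256 -0.02 ] rot [-0.0028  0.002   0.0064] F [-0.49  0.41 -1.41] w 0.230 j7 -1.82
```

View pics/s1c.png

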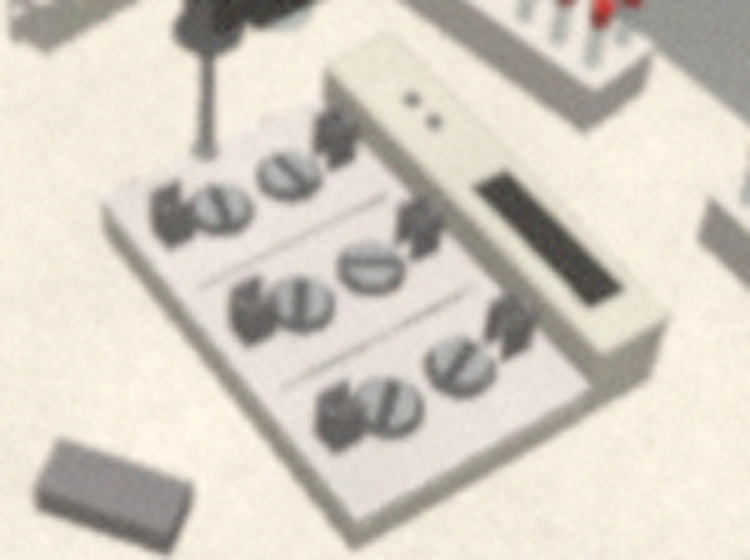

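Emit:
play_rows(targets=[{"claw": 1,"linear": [0.5,0.25,0],"rotation": [0,0,0.006]},{"claw": 1,"linear": [0.6,0,0],"rotation": [0,0,0]},{"claw": 1,"linear": [0.6,0,0],"rotation": [0,0,0]},{"claw": 1,"linear": [0.1,0,0],"rotation": [0,0,0]},{"claw": 1,"linear": [0,0,0],"rotation": [0,0,0]},{"claw": 1,"linear": [0,0,0],"rotation": [0,0,0]},{"claw": 1,"linear": [0,0,0],"rotation": [0,0,0]}])

```text
time: 7.12
position: [0.556, 0.059, 0.1921]
tool_rot: [1.217, 1.192, -1.217]
ft_force: [-1.3, 0.0, -1.4]
grip_width: 0.231
```

```bash
python3 -c "
from h import *
print(proj('side',[(.5486,.0649,.1139)]))
need(.555,.0654,.1742,-90)"
```

```text
[[262.50702035 189.70449387]]
t 7.12 pos [0.556  0.059  0.1921] yaw -90.76 lin [ 0.714 -0.04  -0.255] rot [-0.0084  0.0047 -0.0048] F [-1.26  0.04 -1.43] w 0.231 j7 -1.84
```

Emit:
play_rows(targets=[{"claw": 1,"linear": [0.25,-0.04,-0.22],"rotation": [-0.008,0.004,-0.004]},{"claw": 1,"linear": [0.2,0,0],"rotation": [0,0,0]},{"claw": 1,"linear": [0,0,0],"rotation": [0,0,0]},{"claw": 1,"linear": [0,0,0],"rotation": [0,0,0]},{"claw": 1,"linear": [0,0,0],"rotation": [0,0,0]}])

```text
time: 7.53
position: [0.5564, 0.0653, 0.1823]
tool_rot: [1.211, 1.206, -1.205]
ft_force: [1.3, 0.6, -1.8]
grip_width: 0.23
```

Emit:
play_rows(targets=[{"claw": 1,"linear": [0.05,0,0],"rotation": [0,0,0]},{"claw": 1,"linear": [0.05,0,0],"rotation": [0,0,0]}])

```text
time: 7.7
position: [0.5567, 0.0655, 0.18]
tool_rot: [1.211, 1.205, -1.205]
ft_force: [-0.3, -0.5, -1.3]
grip_width: 0.231
```

Emit:
play_rows(targets=[{"claw": 1,"linear": [0.05,0,0],"rotation": [0,0,0]},{"claw": 1,"linear": [0.05,0,0],"rotation": [0,0,0]}])

```text
time: 7.87
position: [0.5568, 0.0655, 0.1774]
tool_rot: [1.211, 1.205, -1.205]
ft_force: [0.2, -0.7, -2.2]
grip_width: 0.23
```

```bash
python3 -c "
from h import *
need(.555,.0654,.1742,-90)"
```

```text
t 7.87 pos [0.5568 0.0655 0.1774] yaw -89.96 lin [ 0.129 -0.074  0.003] rot [ 0.0005  0.0002 -0.0037] F [ 0.21 -0.72 -2.17] w 0.230 j7 -1.84
```

Emit:
play_rows(targets=[{"claw": 1,"linear": [0.05,0,0],"rotation": [0,0,0]},{"claw": 1,"linear": [0.05,0,0],"rotation": [0,0,0]}])

```text
time: 8.03
position: [0.5568, 0.0654, 0.1746]
tool_rot: [1.211, 1.205, -1.205]
ft_force: [-0.4, 0.0, -1.2]
grip_width: 0.233
```

Emit:
play_rows(targets=[{"claw": 1,"linear": [0.05,0,0],"rotation": [0,0,0]},{"claw": 1,"linear": [0.05,0,0],"rotation": [0,0,0]}])

```text
time: 8.2
position: [0.5573, 0.0654, 0.1735]
tool_rot: [1.211, 1.204, -1.204]
ft_force: [-2.5, -0.5, 9.7]
grip_width: 0.228
```

Emit:
play_rows(targets=[{"claw": 1,"linear": [0.05,0,0],"rotation": [0,0,0]},{"claw": 1,"linear": [0.05,0,0],"rotation": [0,0,0]}])

```text
time: 8.37
position: [0.5573, 0.0655, 0.1737]
tool_rot: [1.211, 1.203, -1.204]
ft_force: [-2.4, -0.5, 5.8]
grip_width: 0.225
```

Emit:
play_rows(targets=[{"claw": 1,"linear": [-0.6,0,0],"rotation": [0,0,0]},{"claw": 1,"linear": [0,-0.1,0.9],"rotation": [0,0,0]},{"claw": 1,"linear": [0,-0.1,0.9],"rotation": [0,0,0]},{"claw": 1,"linear": [0,-0.1,0.9],"rotation": [0,0,0]},{"claw": 1,"linear": [0,0,0.7],"rotation": [0,0,0]},{"claw": 1,"linear": [0,0,0.3],"rotation": [0,0,0]},{"claw": 1,"linear": [0,0,0],"rotation": [0,0,0]},{"claw": 1,"linear": [0,0,0],"rotation": [0,0,0]},{"claw": 1,"linear": [0,0,0],"rotation": [0,0,0]}])

```text
time: 9.12
position: [0.5497, -0.0267, 0.1897]
tool_rot: [1.209, 1.206, -1.199]
ft_force: [0.7, 0.1, -1.4]
grip_width: 0.231
```

```bash
python3 -c "
from h import *
need(.551,-.0295,.1742,-90)"
```

```text
t 9.12 pos [ 0.5497 -0.0267  0.1897] yaw -89.67 lin [0.618 0.052 0.112] rot [ 0.0037 -0.0001 -0.0052] F [ 0.66  0.1  -1.35] w 0.231 j7 -1.64
```

Emit:
play_rows(targets=[{"claw": 1,"linear": [0.3,0.05,0.1],"rotation": [0.004,0,-0.005]},{"claw": 1,"linear": [0,0,0],"rotation": [0,0,0]},{"claw": 1,"linear": [0,0,0],"rotation": [0,0,0]},{"claw": 1,"linear": [0.05,0,0],"rotation": [0,0,0]},{"claw": 1,"linear": [0.05,0,0],"rotation": [0,0,0]}])

```text
time: 9.53
position: [0.5514, -0.0239, 0.1784]
tool_rot: [1.206, 1.214, -1.204]
ft_force: [-0.6, -0.2, -1.1]
grip_width: 0.227
```

Emit:
play_rows(targets=[{"claw": 1,"linear": [0.05,0,0],"rotation": [0,0,0]},{"claw": 1,"linear": [0.05,0,0],"rotation": [0,0,0]}])

```text
time: 9.7
position: [0.5514, -0.0231, 0.1756]
tool_rot: [1.205, 1.215, -1.203]
ft_force: [-0.3, -0.3, -1.2]
grip_width: 0.233
```

Emit:
play_rows(targets=[{"claw": 1,"linear": [0.05,0,0],"rotation": [0,0,0]},{"claw": 1,"linear": [0.05,0,0],"rotation": [0,0,0]}])

```text
time: 9.87
position: [0.5517, -0.023, 0.1735]
tool_rot: [1.205, 1.215, -1.202]
ft_force: [-1.5, -0.3, 7.9]
grip_width: 0.226
```

Emit:
play_rows(targets=[{"claw": 1,"linear": [0.05,0,0],"rotation": [0,0,0]},{"claw": 1,"linear": [0.05,0,0],"rotation": [0,0,0]}])

```text
time: 10.03
position: [0.5518, -0.0229, 0.1736]
tool_rot: [1.205, 1.214, -1.203]
ft_force: [-4.1, -0.1, 7.0]
grip_width: 0.231
```

Emit:
play_rows(targets=[{"claw": 1,"linear": [-0.6,0,0],"rotation": [0,0,0]},{"claw": 1,"linear": [0,-0.08,0.9],"rotation": [0,0,0]},{"claw": 1,"linear": [0,-0.08,0.9],"rotation": [0,0,0]},{"claw": 1,"linear": [0,-0.08,0.9],"rotation": [0,0,0]},{"claw": 1,"linear": [0,0,0.9],"rotation": [0,0,0]},{"claw": 1,"linear": [0,0,0.6],"rotation": [0,0,0]},{"claw": 1,"linear": [0,0,0],"rotation": [0,0,0]},{"claw": 1,"linear": [0,0,0],"rotation": [0,0,0]},{"claw": 1,"linear": [0,0,0],"rotation": [0,0,0]}])

```text
time: 10.78
position: [0.5468, -0.1299, 0.1899]
tool_rot: [1.204, 1.214, -1.199]
ft_force: [0.3, 1.0, -0.6]
grip_width: 0.227
```

```bash
python3 -c "
from h import *
need(.5458,-.1243,.1742,-90)"
```

```text
t 10.78 pos [ 0.5468 -0.1299  0.1899] yaw -89.40 lin [ 0.627 -0.04  -0.225] rot [ 0.0067 -0.0012 -0.0017] F [ 0.3   0.99 -0.61] w 0.227 j7 -1.45
```

Emit:
play_rows(targets=[{"claw": 1,"linear": [0.3,-0.02,-0.08],"rotation": [0.005,0,0]},{"claw": 1,"linear": [0,0,0],"rotation": [0,0,0]},{"claw": 1,"linear": [0,0,0],"rotation": [0,0,0]},{"claw": 1,"linear": [0.05,0,0],"rotation": [0,0,0]},{"claw": 1,"linear": [0.05,0,0],"rotation": [0,0,0]}])

```text
time: 11.2
position: [0.5467, -0.1213, 0.1789]
tool_rot: [1.206, 1.215, -1.198]
ft_force: [-0.2, 0.3, -1.6]
grip_width: 0.228
```

Emit:
play_rows(targets=[{"claw": 1,"linear": [0.05,0,0],"rotation": [0,0,0]},{"claw": 1,"linear": [0.05,0,0],"rotation": [0,0,0]}])

```text
time: 11.37
position: [0.5468, -0.1204, 0.1762]
tool_rot: [1.205, 1.215, -1.197]
ft_force: [-0.4, 0.5, -1.1]
grip_width: 0.228
```

Emit:
play_rows(targets=[{"claw": 1,"linear": [0.05,0,0],"rotation": [0,0,0]},{"claw": 1,"linear": [0.05,0,0],"rotation": [0,0,0]}])

```text
time: 11.53
position: [0.547, -0.1203, 0.1736]
tool_rot: [1.205, 1.215, -1.197]
ft_force: [0.4, -0.1, 6.3]
grip_width: 0.226
```

Emit:
play_rows(targets=[{"claw": 1,"linear": [0.05,0,0],"rotation": [0,0,0]},{"claw": 1,"linear": [0.05,0,0],"rotation": [0,0,0]}])

```text
time: 11.7
position: [0.5474, -0.1203, 0.1735]
tool_rot: [1.205, 1.214, -1.197]
ft_force: [-2.9, -0.0, 7.1]
grip_width: 0.227
```

Emit:
play_rows(targets=[{"claw": 1,"linear": [-0.8,0,0],"rotation": [0,0,0]},{"claw": 1,"linear": [-0.1,0.35,-0.95],"rotation": [0,0,0]},{"claw": 1,"linear": [0,0.35,-0.95],"rotation": [0,0,0]},{"claw": 1,"linear": [0,0.35,-0.95],"rotation": [0,0,0]},{"claw": 1,"linear": [0,0.35,-0.95],"rotation": [0,0,0]},{"claw": 1,"linear": [0,0.35,-0.95],"rotation": [0,0,0]},{"claw": 1,"linear": [0,0.35,-0.95],"rotation": [0,0,0]},{"claw": 1,"linear": [0,0.35,-0.95],"rotation": [0,0,0]},{"claw": 1,"linear": [0,0.1,-0.5],"rotation": [0,0,0]},{"claw": 1,"linear": [0,0,0],"rotation": [0,0,0]}])

```text
time: 12.53
position: [0.6128, 0.0611, 0.1973]
tool_rot: [1.214, 1.207, -1.205]
ft_force: [-0.8, 1.1, -1.4]
grip_width: 0.228
```

Emit:
play_rows(targets=[{"claw": 1,"linear": [0,0,0],"rotation": [0,0,0]},{"claw": 1,"linear": [0,0,0],"rotation": [0,0,0]},{"claw": 1,"linear": [0,0,0],"rotation": [0,0,0]}])

```text
time: 12.78
position: [0.6124, 0.0593, 0.1966]
tool_rot: [1.212, 1.207, -1.207]
ft_force: [0.9, -0.4, -1.2]
grip_width: 0.226
```

```bash
python3 -c "
from h import *
need(.612,.0623,.1742,-90)"
```

```text
t 12.78 pos [0.6124 0.0593 0.1966] yaw -90.05 lin [ 0.895 -0.015 -0.121] rot [-0.0006 -0.0006 -0.0024] F [ 0.87 -0.38 -1.22] w 0.226 j7 -1.85
```

Emit:
play_rows(targets=[{"claw": 1,"linear": [0.55,0,-0.12],"rotation": [0,0,0]},{"claw": 1,"linear": [0,0,0],"rotation": [0,0,0]},{"claw": 1,"linear": [0,0,0],"rotation": [0,0,0]},{"claw": 1,"linear": [0.05,0,0],"rotation": [0,0,0]},{"claw": 1,"linear": [0.05,0,0],"rotation": [0,0,0]}])

```text
time: 13.2
position: [0.6121, 0.0562, 0.1782]
tool_rot: [1.216, 1.201, -1.215]
ft_force: [-0.3, -0.6, -1.8]
grip_width: 0.225
```

Emit:
play_rows(targets=[{"claw": 1,"linear": [0.05,0,0],"rotation": [0,0,0]},{"claw": 1,"linear": [0.05,0,0],"rotation": [0,0,0]}])

```text
time: 13.37
position: [0.6121, 0.0556, 0.1755]
tool_rot: [1.216, 1.2, -1.215]
ft_force: [0.0, 0.6, -1.0]
grip_width: 0.231
```

Emit:
play_rows(targets=[{"claw": 1,"linear": [0.05,0,0],"rotation": [0,0,0]},{"claw": 1,"linear": [0.05,0,0],"rotation": [0,0,0]}])

```text
time: 13.53
position: [0.6125, 0.0556, 0.1738]
tool_rot: [1.216, 1.2, -1.215]
ft_force: [-2.1, -0.8, 7.3]
grip_width: 0.222
```

Emit:
play_rows(targets=[{"claw": 1,"linear": [0.05,0,0],"rotation": [0,0,0]},{"claw": 1,"linear": [0.05,0,0],"rotation": [0,0,0]}])

```text
time: 13.7
position: [0.6124, 0.0557, 0.1739]
tool_rot: [1.216, 1.199, -1.215]
ft_force: [-2.4, -0.5, 4.8]
grip_width: 0.229
```

Emit:
play_rows(targets=[{"claw": 1,"linear": [-0.6,0,0],"rotation": [0,0,0]},{"claw": 1,"linear": [0,-0.08,0.9],"rotation": [0,0,0]},{"claw": 1,"linear": [0,-0.08,0.9],"rotation": [0,0,0]},{"claw": 1,"linear": [0,0,0.9],"rotation": [0,0,0]},{"claw": 1,"linear": [0,0,0.7],"rotation": [0,0,0]},{"claw": 1,"linear": [0,0,0.4],"rotation": [0,0,0]},{"claw": 1,"linear": [0,0,0],"rotation": [0,0,0]},{"claw": 1,"linear": [0,0,0],"rotation": [0,0,0]},{"claw": 1,"linear": [0,0,0],"rotation": [0,0,0]},{"claw": 1,"linear": [0,0,0],"rotation": [0,0,0]}])

```text
time: 14.53
position: [0.608, -0.0365, 0.1907]
tool_rot: [1.213, 1.203, -1.205]
ft_force: [-0.2, 0.1, -1.2]
grip_width: 0.225
```

Emit:
play_rows(targets=[{"claw": 1,"linear": [0,0,0],"rotation": [0,0,0]},{"claw": 1,"linear": [0,0,0],"rotation": [0,0,0]},{"claw": 1,"linear": [0,0,0],"rotation": [0,0,0]}])

```text
time: 14.78
position: [0.608, -0.0324, 0.1907]
tool_rot: [1.211, 1.207, -1.201]
ft_force: [0.8, 0.3, -1.5]
grip_width: 0.229
```

```bash
python3 -c "
from h import *
need(.607,-.0326,.1742,-90)"
```

```text
t 14.78 pos [ 0.608  -0.0324  0.1907] yaw -89.79 lin [ 0.659 -0.04   0.008] rot [ 0.0024 -0.0008 -0.0045] F [ 0.77  0.3  -1.45] w 0.229 j7 -1.68
```

Emit:
play_rows(targets=[{"claw": 1,"linear": [0.35,0,0.05],"rotation": [0,0,0]},{"claw": 1,"linear": [0,0,0],"rotation": [0,0,0]},{"claw": 1,"linear": [0,0,0],"rotation": [0,0,0]},{"claw": 1,"linear": [0.05,0,0],"rotation": [0,0,0]}])

```text
time: 15.12
position: [0.608, -0.032, 0.1796]
tool_rot: [1.209, 1.208, -1.199]
ft_force: [0.6, -0.1, -2.4]
grip_width: 0.232
```

Emit:
play_rows(targets=[{"claw": 1,"linear": [0.05,0,0],"rotation": [0,0,0]},{"claw": 1,"linear": [0.05,0,0],"rotation": [0,0,0]}])

```text
time: 15.28
position: [0.608, -0.0321, 0.1767]
tool_rot: [1.209, 1.208, -1.199]
ft_force: [-0.2, 0.1, -0.7]
grip_width: 0.23
```

Emit:
play_rows(targets=[{"claw": 1,"linear": [0.05,0,0],"rotation": [0,0,0]},{"claw": 1,"linear": [0.05,0,0],"rotation": [0,0,0]}])

```text
time: 15.45
position: [0.6081, -0.0323, 0.174]
tool_rot: [1.209, 1.208, -1.199]
ft_force: [-0.5, 0.3, 2.8]
grip_width: 0.229
```

Emit:
play_rows(targets=[{"claw": 1,"linear": [0.05,0,0],"rotation": [0,0,0]},{"claw": 1,"linear": [0.05,0,0],"rotation": [0,0,0]}])

```text
time: 15.62
position: [0.6084, -0.0322, 0.1739]
tool_rot: [1.21, 1.207, -1.199]
ft_force: [-2.9, -0.4, 6.2]
grip_width: 0.23
```

Emit:
play_rows(targets=[{"claw": 1,"linear": [-0.6,0,0],"rotation": [0,0,0]},{"claw": 1,"linear": [0,-0.08,0.9],"rotation": [0,0,0]},{"claw": 1,"linear": [0,-0.08,0.9],"rotation": [0,0,0]},{"claw": 1,"linear": [0,-0.06,0.9],"rotation": [0,0,0]},{"claw": 1,"linear": [0,0,0.9],"rotation": [0,0,0]},{"claw": 1,"linear": [0,0,0.5],"rotation": [0,0,0]},{"claw": 1,"linear": [0,0,0],"rotation": [0,0,0]},{"claw": 1,"linear": [0,0,0],"rotation": [0,0,0]},{"claw": 1,"linear": [0,0,0],"rotation": [0,0,0]},{"claw": 1,"linear": [0,0,0],"rotation": [0,0,0]}])

```text
time: 16.45
position: [0.6041, -0.1333, 0.1899]
tool_rot: [1.208, 1.211, -1.191]
ft_force: [0.5, -0.3, -1.1]
grip_width: 0.226
```

Emit:
play_rows(targets=[{"claw": 1,"linear": [0,0,0],"rotation": [0,0,0]},{"claw": 1,"linear": [0,0,0],"rotation": [0,0,0]},{"claw": 1,"linear": [0,0,0],"rotation": [0,0,0]}])

```text
time: 16.7
position: [0.6045, -0.1287, 0.19]
tool_rot: [1.205, 1.215, -1.186]
ft_force: [-0.2, -0.7, -1.7]
grip_width: 0.23
```

```bash
python3 -c "
from h import *
need(.602,-.1274,.1742,-90)"
```

```text
t 16.70 pos [ 0.6045 -0.1287  0.19  ] yaw -88.98 lin [ 0.63  -0.099 -0.053] rot [ 0.0113 -0.0036 -0.0062] F [-0.19 -0.74 -1.7 ] w 0.230 j7 -1.50
```

Emit:
play_rows(targets=[{"claw": 1,"linear": [0.3,-0.08,-0.03],"rotation": [0.01,-0.003,-0.006]},{"claw": 1,"linear": [0,0,0],"rotation": [0,0,0]},{"claw": 1,"linear": [0,0,0],"rotation": [0,0,0]},{"claw": 1,"linear": [0.05,0,0],"rotation": [0,0,0]}])

```text
time: 17.03
position: [0.6026, -0.1257, 0.1805]
tool_rot: [1.207, 1.212, -1.207]
ft_force: [-0.1, 0.2, -1.5]
grip_width: 0.23
```

Emit:
play_rows(targets=[{"claw": 1,"linear": [0.05,0,0],"rotation": [0,0,0]},{"claw": 1,"linear": [0.05,0,0],"rotation": [0,0,0]}])

```text
time: 17.2
position: [0.6026, -0.1256, 0.1776]
tool_rot: [1.207, 1.212, -1.207]
ft_force: [-0.7, -0.1, -1.7]
grip_width: 0.226
```

Emit:
play_rows(targets=[{"claw": 1,"linear": [0.05,0,0],"rotation": [0,0,0]},{"claw": 1,"linear": [0.05,0,0],"rotation": [0,0,0]}])

```text
time: 17.37
position: [0.6029, -0.1256, 0.1772]
tool_rot: [1.208, 1.211, -1.206]
ft_force: [-3.2, 0.7, 6.4]
grip_width: 0.225
```

Emit:
play_rows(targets=[{"claw": 1,"linear": [0.03,0,0],"rotation": [0,0,0]},{"claw": 1,"linear": [0.03,0,0],"rotation": [0,0,0]}])

```text
time: 17.53
position: [0.6027, -0.1256, 0.1774]
tool_rot: [1.208, 1.21, -1.207]
ft_force: [-1.0, 0.5, 3.1]
grip_width: 0.229
```

Back right is 3.6 mm high (contact at 0.1773 against about 0.1737 for the others), so it needs a clockwise turn of about 94°. First I return the probe to the rack.

Emit:
play_rows(targets=[{"claw": 1,"linear": [-1,0,0],"rotation": [0,0,0]},{"claw": 1,"linear": [-1,0,0],"rotation": [0,0,0]},{"claw": 1,"linear": [-1,0,0],"rotation": [0,0,0]},{"claw": 1,"linear": [-1,0,0.3],"rotation": [0,0,0]},{"claw": 1,"linear": [-0.05,-0.55,1],"rotation": [0,0,0]},{"claw": 1,"linear": [-0.05,-0.55,1],"rotation": [0,0,0]},{"claw": 1,"linear": [-0.05,-0.55,1],"rotation": [0,0,0]},{"claw": 1,"linear": [-0.05,-0.55,1],"rotation": [0,0,0]},{"claw": 1,"linear": [-0.05,-0.55,1],"rotation": [0,0,0]},{"claw": 1,"linear": [-0.05,-0.55,1],"rotation": [0,0,0]}])

```text
time: 18.37
position: [0.5233, -0.2808, 0.2855]
tool_rot: [1.2, 1.218, -1.189]
ft_force: [0.8, -0.6, -1.5]
grip_width: 0.226
```

Emit:
play_rows(targets=[{"claw": 1,"linear": [-0.05,-0.55,1],"rotation": [0,0,0]},{"claw": 1,"linear": [-0.05,-0.55,1],"rotation": [0,0,0]},{"claw": 1,"linear": [-0.05,-0.55,1],"rotation": [0,0,0]},{"claw": 1,"linear": [0,-0.55,1],"rotation": [0,0,0]},{"claw": 1,"linear": [0,-0.55,1],"rotation": [0,0,0]},{"claw": 1,"linear": [0,0,0],"rotation": [0,0,0]},{"claw": 1,"linear": [0,0,0],"rotation": [0,0,0]},{"claw": 1,"linear": [0,0,0],"rotation": [0,0,0]}])

```text
time: 19.03
position: [0.4457, -0.4246, 0.2849]
tool_rot: [1.206, 1.208, -1.206]
ft_force: [-0.2, 0.1, -1.2]
grip_width: 0.228
```

```bash
python3 -c "
from h import *
need(.4287,-.4351,.27,-88)"
```

```text
t 19.03 pos [ 0.4457 -0.4246  0.2849] yaw -89.80 lin [ 0.598 -0.695  0.397] rot [-0.02    0.0011 -0.001 ] F [-0.15  0.08 -1.17] w 0.228 j7 -0.91
```

Emit:
play_rows(targets=[{"claw": 1,"linear": [0.3,-0.7,0.4],"rotation": [-0.02,0,0]},{"claw": 1,"linear": [0,0,0],"rotation": [0,0,0]},{"claw": 1,"linear": [0,0,0],"rotation": [0,0,0]},{"claw": 1,"linear": [0,0,0],"rotation": [0,0,0]},{"claw": 1,"linear": [0,0,0],"rotation": [0,0,0]}])

```text
time: 19.45
position: [0.4311, -0.431, 0.2763]
tool_rot: [1.179, 1.227, -1.176]
ft_force: [-0.3, 0.3, -1.2]
grip_width: 0.228
```

```bash
python3 -c "
from h import *
need(.4287,-.4351,.27,-88)"
```

```text
t 19.45 pos [ 0.4311 -0.431   0.2763] yaw -87.58 lin [ 0.251 -0.1    0.161] rot [ 0.0046  0.0002 -0.0016] F [-0.26  0.26 -1.19] w 0.228 j7 -0.84
```

Emit:
play_rows(targets=[{"claw": 1,"linear": [0,-0.1,0.16],"rotation": [0.004,0,0]},{"claw": 1,"linear": [0,0,0],"rotation": [0,0,0]},{"claw": 1,"linear": [0,0,0],"rotation": [0,0,0]},{"claw": 1,"linear": [0,0,0],"rotation": [0,0,0]},{"claw": 1,"linear": [0.3,0,0],"rotation": [0,0,0]},{"claw": 1,"linear": [0.3,0,0],"rotation": [0,0,0]},{"claw": 1,"linear": [0.3,0,0],"rotation": [0,0,0]}])

```text
time: 20.03
position: [0.432, -0.4342, 0.2547]
tool_rot: [1.181, 1.22, -1.177]
ft_force: [-0.2, -0.0, -1.4]
grip_width: 0.225
```

```bash
python3 -c "
from h import *
need(.4287,-.4351,.1492,-88)"
```

```text
t 20.03 pos [ 0.432  -0.4342  0.2547] yaw -87.75 lin [ 4.219 -0.134  0.031] rot [ 0.0028  0.0022 -0.0041] F [-0.22 -0.05 -1.37] w 0.225 j7 -0.85
```

Emit:
play_rows(targets=[{"claw": 1,"linear": [0,-0.12,0.03],"rotation": [0,0,0]},{"claw": 1,"linear": [0.4,0,0],"rotation": [0,0,0]},{"claw": 1,"linear": [0.5,0,0],"rotation": [0,0,0]},{"claw": 1,"linear": [0.5,0,0],"rotation": [0,0,0]},{"claw": 1,"linear": [0.5,0,0],"rotation": [0,0,0]},{"claw": 1,"linear": [0.5,0,0],"rotation": [0,0,0]},{"claw": 1,"linear": [0.5,0,0],"rotation": [0,0,0]},{"claw": 1,"linear": [0.5,0,0],"rotation": [0,0,0]},{"claw": 1,"linear": [0.3,0,0],"rotation": [0,0,0]},{"claw": 1,"linear": [0,0,0],"rotation": [0,0,0]}])

```text
time: 20.87
position: [0.4266, -0.434, 0.1485]
tool_rot: [1.183, 1.226, -1.179]
ft_force: [-1.3, 1.4, 9.8]
grip_width: 0.227
```

```bash
python3 -c "
from h import *
need(.4287,-.4351,.1492,-88)"
```

```text
t 20.87 pos [ 0.4266 -0.434   0.1485] yaw -87.81 lin [-0.028  0.084  0.047] rot [ 0.0021 -0.0004 -0.0016] F [-1.27  1.36  9.83] w 0.227 j7 -0.86
```

Emit:
play_rows(targets=[{"claw": 0,"linear": [-0.02,0,0],"rotation": [0,0,0]},{"claw": 0,"linear": [0,0,0],"rotation": [0,0,0]},{"claw": 0,"linear": [0,0,0],"rotation": [0,0,0]},{"claw": 0,"linear": [0,0,0],"rotation": [0,0,0]},{"claw": 0,"linear": [0,0,0],"rotation": [0,0,0]},{"claw": 0,"linear": [-0.6,0,0],"rotation": [0,0,0]},{"claw": 0,"linear": [-1,0,0],"rotation": [0,0,0]},{"claw": 0,"linear": [-1,0,0],"rotation": [0,0,0]},{"claw": 0,"linear": [-0.4,0,0],"rotation": [-0.07,0,0]},{"claw": 0,"linear": [0,0,0],"rotation": [-0.075,0,0]}])

```text
time: 21.7
position: [0.4256, -0.4336, 0.2252]
tool_rot: [1.009, 1.326, -1.005]
ft_force: [0.1, -0.7, -0.2]
grip_width: 0.907
```

```bash
python3 - <<'E'
from h import *
need(.536,-.4315,.23,2)
s=4.651
A=lambda u,v:(222+u/s-.4,112+v/s-.4)
for a,b in [((388,222),(414,276))]:
    P=plane("top",[A(*a),A(*b)],.0585);d=P[0]-P[1];print(np.degrees(np.arctan2(d[1],d[0])),P.mean(0))
# slot angle by PCA of dark pixels inside head
im=cv2.imread("pics/top0.png");g=cv2.cvtColor(im,6)
u=proj("top",[(.6017,-.1274,.0587)])[0];print(u)
x0,y0=np.round(u).astype(int);G=cv2.resize(g[y0-10:y0+11,x0-10:x0+11],None,fx=10,fy=10,interpolation=cv2.INTER_CUBIC)
yy,xx=np.mgrid[:210,:210];r=np.hypot(xx-105-(u[0]-x0)*10,yy-105-(u[1]-y0)*10)
for R0 in(35,42):
    m=(r<R0)&(G<np.percentile(G[r<R0],35))
    p=np.c_[xx[m],yy[m]].astype(float);c=p.mean(0);w,v=np.linalg.eigh(np.cov((p-c).T));dd=v[:,1]*3
    q=np.array([x0-10,y0-10])+c/10-.45
    P=plane("top",[q-dd,q+dd],.0587);d=P[0]-P[1];print(R0,w,np.degrees(np.arctan2(d[1],d[0])),P.mean(0))
E
```

```text
t 21.70 pos [ 0.4256 -0.4336  0.2252] yaw -74.43 lin [-0.192 -0.071  4.416] rot [-8.493e-01 -5.000e-04 -1.600e-03] F [ 0.06 -0.68 -0.24] w 0.907 j7 -0.61
26.59822665223617 [ 0.60090406 -0.12496789  0.0585    ]
[308.60879573 164.88885305]
35 [ 32.90573778 393.04855278] 22.648170935097667 [ 0.60149562 -0.12697394  0.0587    ]
42 [ 46.19129541 573.99353445] 22.945532143842396 [ 0.60150927 -0.12688623  0.0587    ]
```

Emit:
play_rows(targets=[{"claw": 0,"linear": [0,0,0],"rotation": [-0.078,0,0]},{"claw": 0,"linear": [0,0,0],"rotation": [-0.078,0,0]},{"claw": 0,"linear": [0,0,0],"rotation": [-0.078,0,0]},{"claw": 0,"linear": [0,0,0],"rotation": [-0.078,0,0]},{"claw": 0,"linear": [0,0,0],"rotation": [-0.078,0,0]},{"claw": 0,"linear": [0,0,0],"rotation": [-0.078,0,0]},{"claw": 0,"linear": [0,0,0],"rotation": [-0.078,0,0]},{"claw": 0,"linear": [0,0,0],"rotation": [-0.078,0,0]},{"claw": 0,"linear": [0,0,0],"rotation": [-0.078,0,0]},{"claw": 0,"linear": [0,0,0],"rotation": [-0.078,0,0]}])

```text
time: 22.53
position: [0.427, -0.4348, 0.2291]
tool_rot: [0.035, 1.565, -0.04]
ft_force: [0.7, 0.4, -1.0]
grip_width: 0.999
```

Emit:
play_rows(targets=[{"claw": 0,"linear": [0,0,0.9],"rotation": [-0.02,0,0]},{"claw": 0,"linear": [0,0,1],"rotation": [0,0,0]},{"claw": 0,"linear": [0,0,1],"rotation": [0,0,0]},{"claw": 0,"linear": [0,0,1],"rotation": [0,0,0]},{"claw": 0,"linear": [0,0,0.4],"rotation": [0,0,0]},{"claw": 0,"linear": [0,0,0],"rotation": [0,0,0]},{"claw": 0,"linear": [0,0,0],"rotation": [0,0,0]},{"claw": 0,"linear": [0,0,0],"rotation": [0,0,0]},{"claw": 0,"linear": [0,0,0],"rotation": [0,0,0]}])

```text
time: 23.28
position: [0.5348, -0.4396, 0.229]
tool_rot: [0.008, 1.568, -0.016]
ft_force: [-0.3, 0.5, 0.0]
grip_width: 0.995
```

```bash
python3 -c "
from h import *
need(.536,-.4315,.149,2)"
```

```text
t 23.28 pos [ 0.5348 -0.4396  0.229 ] yaw -0.88 lin [3.198 0.324 0.058] rot [-0.032   0.0018  0.0032] F [-0.27  0.54  0.04] w 0.995 j7 0.49
```

Emit:
play_rows(targets=[{"claw": 0,"linear": [0,0.32,0.05],"rotation": [-0.032,0,0]},{"claw": 0,"linear": [0,0,0],"rotation": [0,0,0]},{"claw": 0,"linear": [0.6,0,0],"rotation": [0,0,0]},{"claw": 0,"linear": [0.8,0,0],"rotation": [0,0,0]},{"claw": 0,"linear": [0.8,0,0],"rotation": [0,0,0]},{"claw": 0,"linear": [0.6,0,0],"rotation": [0,0,0]},{"claw": 0,"linear": [0,0,0],"rotation": [0,0,0]},{"claw": 0,"linear": [0,0,0],"rotation": [0,0,0]},{"claw": 0,"linear": [0,0,0],"rotation": [0,0,0]}])

```text
time: 24.03
position: [0.5282, -0.4399, 0.1617]
tool_rot: [-0.026, 1.568, 0.002]
ft_force: [-0.3, 0.3, -0.2]
grip_width: 1.003
```

```bash
python3 -c "
from h import *
need(.536,-.4315,.149,2)"
```

```text
t 24.03 pos [ 0.5282 -0.4399  0.1617] yaw 1.01 lin [0.506 0.324 0.323] rot [-0.011   0.0013  0.0096] F [-0.28  0.34 -0.16] w 1.003 j7 0.51
```

Emit:
play_rows(targets=[{"claw": 0,"linear": [0.2,0.3,0.3],"rotation": [-0.01,0,0.009]},{"claw": 0,"linear": [0.3,0,0],"rotation": [0,0,0]},{"claw": 0,"linear": [0,0,0],"rotation": [0,0,0]},{"claw": 0,"linear": [0,0,0],"rotation": [0,0,0]},{"claw": 0,"linear": [0,0,0],"rotation": [0,0,0]}])

```text
time: 24.45
position: [0.5379, -0.433, 0.1522]
tool_rot: [-0.029, 1.564, 0.024]
ft_force: [0.2, -0.3, 1.5]
grip_width: 1.001
```

```bash
python3 -c "
from h import *
need(.536,-.4315,.149,2)"
```

```text
t 24.45 pos [ 0.5379 -0.433   0.1522] yaw 1.93 lin [ 0.128  0.062 -0.076] rot [-0.0008  0.0043  0.0023] F [ 0.18 -0.28  1.53] w 1.001 j7 0.51
```

Good; close on the driver.

Emit:
play_rows(targets=[{"claw": 0,"linear": [0.1,0.06,-0.07],"rotation": [0,0,0]},{"claw": 1,"linear": [0,0,0],"rotation": [0,0,0]},{"claw": 1,"linear": [0,0,0],"rotation": [0,0,0]},{"claw": 1,"linear": [0,0,0],"rotation": [0,0,0]},{"claw": 1,"linear": [0,0,0],"rotation": [0,0,0]},{"claw": 1,"linear": [0,0,0],"rotation": [0,0,0]},{"claw": 1,"linear": [0,0,0],"rotation": [0,0,0]},{"claw": 1,"linear": [0,0,0],"rotation": [0,0,0]},{"claw": 1,"linear": [0,0,0],"rotation": [0,0,0]},{"claw": 1,"linear": [0,0,0],"rotation": [0,0,0]}], newtons=40)

```text
time: 25.28
position: [0.5363, -0.4317, 0.1505]
tool_rot: [-0.03, 1.563, 0.023]
ft_force: [-0.1, 0.3, -0.0]
grip_width: 0.401
```

Emit:
play_rows(targets=[{"claw": 1,"linear": [0,0,0],"rotation": [0,0,0]},{"claw": 1,"linear": [0,0,0],"rotation": [0,0,0]},{"claw": 1,"linear": [0,0,0],"rotation": [0,0,0]},{"claw": 1,"linear": [0,0,0],"rotation": [0,0,0]}])

```text
time: 25.62
position: [0.5361, -0.4318, 0.1505]
tool_rot: [-0.03, 1.563, 0.023]
ft_force: [-0.5, 0.1, -0.1]
grip_width: 0.297
```

```bash
python3 -c "
from h import *
need(.536,-.4315,.27,2)"
```

```text
t 25.62 pos [ 0.5361 -0.4318  0.1505] yaw 1.91 lin [-4.779e+00  1.100e-02 -2.000e-03] rot [-0.001   0.0046  0.003 ] F [-0.53  0.1  -0.13] w 0.297 j7 0.51
```

Emit:
play_rows(targets=[{"claw": 1,"linear": [-0.7,0,0],"rotation": [0,0,0]},{"claw": 1,"linear": [-1,0,0],"rotation": [0,0,0]},{"claw": 1,"linear": [-1,0,0],"rotation": [0,0,0]},{"claw": 1,"linear": [-1,0,0],"rotation": [0,0,0]},{"claw": 1,"linear": [-1,0,0],"rotation": [0,0,0]},{"claw": 1,"linear": [-0.4,0,0],"rotation": [0,0,0]},{"claw": 1,"linear": [-0.05,1,0.2],"rotation": [0,0,0]},{"claw": 1,"linear": [-0.05,1,0.2],"rotation": [0,0,0]},{"claw": 1,"linear": [-0.05,1,0.2],"rotation": [0,0,0]},{"claw": 1,"linear": [-0.05,1,0.2],"rotation": [0,0,0]}])

```text
time: 26.45
position: [0.5471, -0.3345, 0.2778]
tool_rot: [-0.014, 1.574, 0.018]
ft_force: [0.5, 0.9, -0.8]
grip_width: 0.297
```

Emit:
play_rows(targets=[{"claw": 1,"linear": [-0.05,1,0.2],"rotation": [0,0,0]},{"claw": 1,"linear": [-0.05,1,0.2],"rotation": [0,0,0]},{"claw": 1,"linear": [-0.05,1,0.2],"rotation": [0,0,0]},{"claw": 1,"linear": [-0.05,1,0.2],"rotation": [0,0,0]},{"claw": 1,"linear": [-0.05,0.8,0.2],"rotation": [0,0,0]},{"claw": 1,"linear": [0,0,0],"rotation": [-0.06,0,0]},{"claw": 1,"linear": [0,0,0],"rotation": [-0.06,0,0]},{"claw": 1,"linear": [0,0,0],"rotation": [-0.06,0,0]},{"claw": 1,"linear": [0,0,0],"rotation": [-0.06,0,0]},{"claw": 1,"linear": [0,0,0],"rotation": [0,0,0]}])

```text
time: 27.28
position: [0.5691, -0.196, 0.2778]
tool_rot: [-0.33, 1.554, 0.344]
ft_force: [-0.3, -0.1, -2.3]
grip_width: 0.296
```

```bash
python3 -c "
from h import *
need(.6014,-.1265,.22,24)"
```

```text
t 27.28 pos [ 0.5691 -0.196   0.2778] yaw 24.60 lin [2.311 2.013 2.311] rot [ 0.0067 -0.0047 -0.007 ] F [-0.29 -0.15 -2.3 ] w 0.296 j7 0.59
```

Emit:
play_rows(targets=[{"claw": 1,"linear": [0,0.7,0.8],"rotation": [0.006,-0.004,-0.007]},{"claw": 1,"linear": [0.3,0.7,0.8],"rotation": [0,0,0]},{"claw": 1,"linear": [0.6,0.5,0.6],"rotation": [0,0,0]},{"claw": 1,"linear": [0.7,0,0],"rotation": [0,0,0]},{"claw": 1,"linear": [0.3,0,0],"rotation": [0,0,0]},{"claw": 1,"linear": [0,0,0],"rotation": [0,0,0]},{"claw": 1,"linear": [0,0,0],"rotation": [0,0,0]},{"claw": 1,"linear": [0,0,0],"rotation": [0,0,0]}])

```text
time: 27.95
position: [0.5991, -0.1316, 0.2255]
tool_rot: [-0.311, 1.553, 0.309]
ft_force: [-0.2, 0.8, -1.4]
grip_width: 0.296
```

```bash
python3 -c "
from h import *
need(.6014,-.1265,.184,24)"
```

```text
t 27.95 pos [ 0.5991 -0.1316  0.2255] yaw 22.64 lin [1.661 0.15  0.168] rot [-0.0151 -0.003  -0.0001] F [-0.24  0.83 -1.45] w 0.296 j7 0.41
```

Emit:
play_rows(targets=[{"claw": 1,"linear": [0.3,0.12,0.13],"rotation": [-0.014,0,0]},{"claw": 1,"linear": [0.5,0,0],"rotation": [0,0,0]},{"claw": 1,"linear": [0.4,0,0],"rotation": [0,0,0]},{"claw": 1,"linear": [0,0,0],"rotation": [0,0,0]},{"claw": 1,"linear": [0,0,0],"rotation": [0,0,0]},{"claw": 1,"linear": [0,0,0],"rotation": [0,0,0]}])

```text
time: 28.45
position: [0.6012, -0.1307, 0.194]
tool_rot: [-0.327, 1.549, 0.322]
ft_force: [-0.7, 0.5, -1.8]
grip_width: 0.296
```

```bash
python3 -c "
from h import *
need(.6014,-.1265,.184,24)
im=grab('side','s2'); crop(im,270,190,370,265,8,'s2c',1.7)
print(proj('side',[(.6014,-.1265,.0587)]))"
```

```text
t 28.45 pos [ 0.6012 -0.1307  0.194 ] yaw 23.67 lin [0.4   0.152 0.076] rot [-0.0037 -0.0022  0.0015] F [-0.74  0.45 -1.83] w 0.296 j7 0.41
[[312.32348042 231.40506166]]
```

View pics/s2c.png

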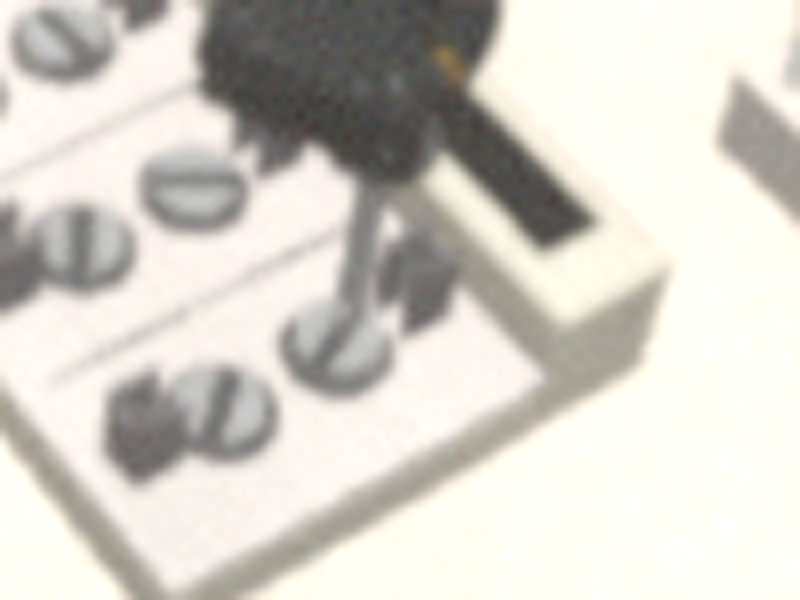

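```bash
python3 - <<'E'
from h import *
s=get_state();M=R.from_rotvec(s['tool_rot']).as_matrix()
tip=s['position']+M[:,0]*.1205; print(tip, proj('side',[tip, tip+M[:,2]*.011,tip-M[:,2]*.011]))
im=cv2.imread('pics/s2.png')
print(plane('side',[(312.1,232.6)],.0587))
crop(im,298,212,330,244,18,'s2d',1.9)
E
```

```text
[ 0.60113947 -0.13126103  0.07370422] [[313.8112772  229.54733391]
 [315.3335138  227.08941581]
 [312.27154175 232.03169683]]
[[ 0.59781966 -0.1295783   0.0587    ]]
```

View pics/s2d.png

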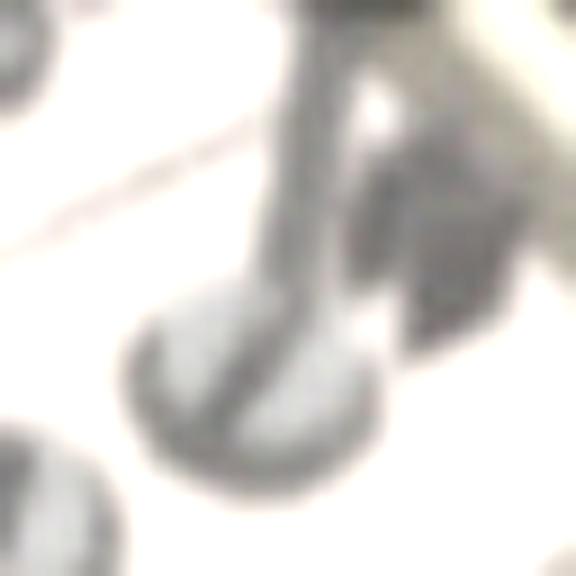

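Emit:
play_rows(targets=[{"claw": 1,"linear": [0.1,0.14,0],"rotation": [-0.003,-0.002,0]},{"claw": 1,"linear": [0.2,0,0],"rotation": [0,0,0]},{"claw": 1,"linear": [0,0,0],"rotation": [0,0,0]},{"claw": 1,"linear": [0,0,0],"rotation": [0,0,0]},{"claw": 1,"linear": [0,0,0],"rotation": [0,0,0]}])

```text
time: 28.92
position: [0.6004, -0.1272, 0.1871]
tool_rot: [-0.331, 1.543, 0.325]
ft_force: [-0.4, -0.2, -1.8]
grip_width: 0.295
```

```bash
python3 - <<'E'
from h import *
s=get_state();M=R.from_rotvec(s['tool_rot']).as_matrix()
tip=s['position']+M[:,0]*.1205; d=(np.array([.5997,-.128,.0587])-tip); print(tip, M.T@d/.025); need(*s['position'],24)
E
```

```text
[ 0.60074764 -0.12753471  0.06659502] [ 0.31571825  0.00124869 -0.04640036]
t 28.92 pos [ 0.6004 -0.1272  0.1871] yaw 23.97 lin [0. 0. 0.] rot [-0.0004  0.0011  0.0025] F [-0.37 -0.16 -1.77] w 0.295 j7 0.41
```

Aligned; lower in small steps.

Emit:
play_rows(targets=[{"claw": 1,"linear": [0.1,0,-0.02],"rotation": [0,0,0]},{"claw": 1,"linear": [0.1,0,0],"rotation": [0,0,0]},{"claw": 1,"linear": [0.05,0,0],"rotation": [0,0,0]}])

```text
time: 29.17
position: [0.6004, -0.1275, 0.181]
tool_rot: [-0.331, 1.542, 0.325]
ft_force: [-0.4, -0.4, -1.6]
grip_width: 0.294
```

Emit:
play_rows(targets=[{"claw": 1,"linear": [0.06,0,0],"rotation": [0,0,0]},{"claw": 1,"linear": [0.06,0,0],"rotation": [0,0,0]}])

```text
time: 29.33
position: [0.6004, -0.1276, 0.1777]
tool_rot: [-0.331, 1.542, 0.325]
ft_force: [0.4, -0.5, -1.4]
grip_width: 0.299
```

Emit:
play_rows(targets=[{"claw": 1,"linear": [0.06,0,0],"rotation": [0,0,0]},{"claw": 1,"linear": [0.06,0,0],"rotation": [0,0,0]}])

```text
time: 29.5
position: [0.6004, -0.1276, 0.1743]
tool_rot: [-0.331, 1.542, 0.325]
ft_force: [-0.6, -0.0, 5.5]
grip_width: 0.298
```

Emit:
play_rows(targets=[{"claw": 1,"linear": [0.06,0,0],"rotation": [0,0,0]},{"claw": 1,"linear": [0.06,0,0],"rotation": [0,0,0]}])

```text
time: 29.67
position: [0.6006, -0.1275, 0.1742]
tool_rot: [-0.332, 1.542, 0.324]
ft_force: [-4.0, 0.8, 8.3]
grip_width: 0.299
```

Emit:
play_rows(targets=[{"claw": 1,"linear": [0.03,0,0],"rotation": [0.05,0,0]},{"claw": 1,"linear": [0.03,0,0],"rotation": [0.06,0,0]},{"claw": 1,"linear": [0.03,0,0],"rotation": [0.06,0,0]},{"claw": 1,"linear": [0.03,0,0],"rotation": [0.06,0,0]},{"claw": 1,"linear": [0.03,0,0],"rotation": [0.06,0,0]}])

```text
time: 30.08
position: [0.6009, -0.1269, 0.1738]
tool_rot: [0.04, 1.564, -0.047]
ft_force: [-0.4, -0.6, 1.1]
grip_width: 0.302
```

```bash
python3 - <<'E'
from h import *
s=get_state();print(s['torque'])
need(.6004,-.1276,.1706,-75)
E
```

```text
[0.01161499 0.31872151 0.08422143]
t 30.08 pos [ 0.6009 -0.1269  0.1738] yaw -3.17 lin [ 0.129 -0.027  0.021] rot [7.981e-01 5.200e-03 1.000e-04] F [-0.35 -0.61  1.15] w 0.302 j7 -0.05
```

Emit:
play_rows(targets=[{"claw": 1,"linear": [0.03,-0.01,0.02],"rotation": [0.06,0.005,0]},{"claw": 1,"linear": [0.03,0,0],"rotation": [0.06,0,0]},{"claw": 1,"linear": [0.03,0,0],"rotation": [0.06,0,0]},{"claw": 1,"linear": [0.03,0,0],"rotation": [0.06,0,0]},{"claw": 1,"linear": [0.03,0,0],"rotation": [0.06,0,0]},{"claw": 1,"linear": [0.03,0,0],"rotation": [0.06,0,0]},{"claw": 1,"linear": [0.03,0,0],"rotation": [0.06,0,0]}])

```text
time: 30.67
position: [0.6015, -0.1264, 0.1723]
tool_rot: [0.579, 1.49, -0.589]
ft_force: [-0.8, 0.1, 0.9]
grip_width: 0.293
```

```bash
python3 - <<'E'
from h import *
s=get_state();print(s['torque'])
need(.6004,-.1276,.1706,-75)
E
```

```text
[0.01871367 0.35079944 0.10970475]
t 30.67 pos [ 0.6015 -0.1264  0.1723] yaw -42.80 lin [ 0.068 -0.055  0.036] rot [0.3578 0.0026 0.0029] F [-0.75  0.1   0.9 ] w 0.293 j7 -0.71
```

Emit:
play_rows(targets=[{"claw": 1,"linear": [0.03,-0.02,0.02],"rotation": [0.06,0,0]},{"claw": 1,"linear": [0.03,0,0],"rotation": [0.06,0,0]},{"claw": 1,"linear": [0.03,0,0],"rotation": [0.06,0,0]},{"claw": 1,"linear": [0.03,0,0],"rotation": [0.06,0,0]},{"claw": 1,"linear": [0.03,0,0],"rotation": [0.06,0,0]},{"claw": 1,"linear": [0.03,0,0],"rotation": [0.06,0,0]},{"claw": 1,"linear": [0.03,0,0],"rotation": [0.06,0,0]}])

```text
time: 31.25
position: [0.6015, -0.1258, 0.1708]
tool_rot: [1.105, 1.266, -1.116]
ft_force: [-0.9, -0.3, 2.1]
grip_width: 0.295
```

```bash
python3 - <<'E'
from h import *
s=get_state();print(s['torque'])
need(.6004,-.1276,.1706,-87)
E
```

```text
[0.00064218 0.38094808 0.11183613]
t 31.25 pos [ 0.6015 -0.1258  0.1708] yaw -82.41 lin [ 0.008 -0.047  0.068] rot [0.051  0.0042 0.0014] F [-0.92 -0.26  2.12] w 0.295 j7 -1.38
```

Emit:
play_rows(targets=[{"claw": 1,"linear": [0.03,0,0],"rotation": [0.05,0,0]},{"claw": 1,"linear": [0.03,0,0],"rotation": [0.01,0,0]},{"claw": 1,"linear": [0.03,0,0],"rotation": [0,0,0]},{"claw": 1,"linear": [0.03,0,0],"rotation": [0,0,0]}])

```text
time: 31.58
position: [0.6016, -0.1256, 0.1705]
tool_rot: [1.177, 1.22, -1.188]
ft_force: [-2.7, 0.1, 5.6]
grip_width: 0.294
```

```bash
python3 - <<'E'
from h import *
s=get_state();print(s['torque'])
need(.6004,-.1276,.1706,-87)
E
```

```text
[0.11095779 0.80345727 0.07035727]
t 31.58 pos [ 0.6016 -0.1256  0.1705] yaw -88.02 lin [-0.005 -0.054  0.077] rot [-0.0113  0.0052  0.0007] F [-2.74  0.09  5.58] w 0.294 j7 -1.48
```

Emit:
play_rows(targets=[{"claw": 1,"linear": [-0.3,0,0],"rotation": [0,0,0]},{"claw": 1,"linear": [-1,0,0],"rotation": [0,0,0]},{"claw": 1,"linear": [-1,0,0],"rotation": [0,0,0]},{"claw": 1,"linear": [-1,0,0],"rotation": [0,0,0]},{"claw": 1,"linear": [-1,0,0.3],"rotation": [0,0,0]},{"claw": 1,"linear": [-0.2,-0.2,1],"rotation": [0,0,0]},{"claw": 1,"linear": [-0.05,-0.2,1],"rotation": [0,0,0]},{"claw": 1,"linear": [-0.05,-0.2,1],"rotation": [0,0,0]},{"claw": 1,"linear": [-0.05,-0.2,1],"rotation": [0,0,0]},{"claw": 1,"linear": [-0.05,-0.2,1],"rotation": [0,0,0]}])

```text
time: 32.42
position: [0.5863, -0.2518, 0.2925]
tool_rot: [1.161, 1.237, -1.16]
ft_force: [-0.3, 1.0, -1.5]
grip_width: 0.297
```

Emit:
play_rows(targets=[{"claw": 1,"linear": [-0.05,-0.2,1],"rotation": [0,0,0]},{"claw": 1,"linear": [-0.05,-0.2,1],"rotation": [0,0,0]},{"claw": 1,"linear": [-0.05,-0.2,1],"rotation": [0,0,0]},{"claw": 1,"linear": [0,-0.2,1],"rotation": [0,0,0]},{"claw": 1,"linear": [0,-0.2,1],"rotation": [0,0,0]},{"claw": 1,"linear": [0,-0.2,1],"rotation": [0,0,0]},{"claw": 1,"linear": [0,0,0],"rotation": [0,0,0]},{"claw": 1,"linear": [0,0,0],"rotation": [0,0,0]},{"claw": 1,"linear": [0,0,0],"rotation": [0,0,0]}])

```text
time: 33.17
position: [0.5619, -0.4212, 0.2928]
tool_rot: [1.16, 1.235, -1.163]
ft_force: [-1.0, -0.3, -1.7]
grip_width: 0.293
```

```bash
python3 -c "
from h import *
need(.5365,-.431,.27,-88)"
```

```text
t 33.17 pos [ 0.5619 -0.4212  0.2928] yaw -86.34 lin [ 0.91  -1.028  0.356] rot [ 0.0184  0.002  -0.0008] F [-1.01 -0.34 -1.73] w 0.293 j7 -0.98
```

Emit:
play_rows(targets=[{"claw": 1,"linear": [0.2,-0.6,0.2],"rotation": [0.018,0.002,0]},{"claw": 1,"linear": [0.3,-0.4,0.15],"rotation": [0,0,0]},{"claw": 1,"linear": [0,0,0],"rotation": [0,0,0]},{"claw": 1,"linear": [0,0,0],"rotation": [0,0,0]},{"claw": 1,"linear": [0,0,0],"rotation": [0,0,0]},{"claw": 1,"linear": [0,0,0],"rotation": [0,0,0]}])

```text
time: 33.67
position: [0.5413, -0.4246, 0.2802]
tool_rot: [1.18, 1.23, -1.17]
ft_force: [0.3, 0.4, -0.5]
grip_width: 0.3
```

```bash
python3 -c "
from h import *
need(.5365,-.431,.27,-88)"
```

```text
t 33.67 pos [ 0.5413 -0.4246  0.2802] yaw -87.37 lin [ 0.409 -0.202  0.25 ] rot [ 0.007  -0.0022 -0.003 ] F [ 0.29  0.4  -0.51] w 0.300 j7 -0.97
```

Emit:
play_rows(targets=[{"claw": 1,"linear": [0.1,-0.2,0.25],"rotation": [0.007,-0.002,-0.003]},{"claw": 1,"linear": [0,0,0],"rotation": [0,0,0]},{"claw": 1,"linear": [0,0,0],"rotation": [0,0,0]},{"claw": 1,"linear": [0,0,0],"rotation": [0,0,0]},{"claw": 1,"linear": [0,0,0],"rotation": [0,0,0]}])

```text
time: 34.08
position: [0.5391, -0.4295, 0.2787]
tool_rot: [1.182, 1.225, -1.179]
ft_force: [0.5, 0.3, -1.6]
grip_width: 0.296
```

```bash
python3 -c "
from h import *
need(.5365,-.431,.262,-88)"
```

```text
t 34.08 pos [ 0.5391 -0.4295  0.2787] yaw -87.81 lin [ 0.667 -0.105  0.055] rot [ 0.0022  0.0003 -0.0014] F [ 0.47  0.31 -1.62] w 0.296 j7 -0.97
```

Emit:
play_rows(targets=[{"claw": 1,"linear": [0.1,-0.1,0.05],"rotation": [0.002,0,0]},{"claw": 1,"linear": [0.2,0,0],"rotation": [0,0,0]},{"claw": 1,"linear": [0.2,0,0],"rotation": [0,0,0]},{"claw": 1,"linear": [0.2,0,0],"rotation": [0,0,0]},{"claw": 1,"linear": [0,0,0],"rotation": [0,0,0]}])

```text
time: 34.5
position: [0.5364, -0.431, 0.2592]
tool_rot: [1.184, 1.224, -1.182]
ft_force: [0.0, -0.2, -2.5]
grip_width: 0.293
```

```bash
python3 -c "
from h import *
need(.5365,-.431,.1505,-88)"
```

```text
t 34.50 pos [ 0.5364 -0.431   0.2592] yaw -88.00 lin [4.35e+00 4.00e-03 1.00e-03] rot [-0.      0.0001 -0.0014] F [ 0.02 -0.25 -2.51] w 0.293 j7 -0.97
```

Spot on; go down in two calls and watch the force.

Emit:
play_rows(targets=[{"claw": 1,"linear": [0.2,0,0],"rotation": [0,0,0]},{"claw": 1,"linear": [0.2,0,0],"rotation": [0,0,0]},{"claw": 1,"linear": [0.2,0,0],"rotation": [0,0,0]}])

```text
time: 34.75
position: [0.5366, -0.4312, 0.2435]
tool_rot: [1.184, 1.223, -1.182]
ft_force: [0.3, -0.2, -2.1]
grip_width: 0.296
```

Emit:
play_rows(targets=[{"claw": 1,"linear": [0.4,0,0],"rotation": [0,0,0]},{"claw": 1,"linear": [0.5,0,0],"rotation": [0,0,0]},{"claw": 1,"linear": [0.5,0,0],"rotation": [0,0,0]},{"claw": 1,"linear": [0.5,0,0],"rotation": [0,0,0]},{"claw": 1,"linear": [0.5,0,0],"rotation": [0,0,0]},{"claw": 1,"linear": [0.5,0,0],"rotation": [0,0,0]},{"claw": 1,"linear": [0.3,0,0],"rotation": [0,0,0]},{"claw": 1,"linear": [0.2,0,0],"rotation": [0,0,0]},{"claw": 1,"linear": [0.1,0,0],"rotation": [0,0,0]},{"claw": 1,"linear": [0,0,0],"rotation": [0,0,0]}])

```text
time: 35.58
position: [0.5364, -0.4307, 0.1526]
tool_rot: [1.183, 1.222, -1.182]
ft_force: [-0.0, -0.2, -1.4]
grip_width: 0.299
```

```bash
python3 -c "
from h import *
need(.5365,-.431,.1505,-88)"
```

```text
t 35.58 pos [ 0.5364 -0.4307  0.1526] yaw -88.00 lin [0.084 0.003 0.014] rot [ 0.      0.0013 -0.0019] F [-0.04 -0.19 -1.42] w 0.299 j7 -0.98
```

Emit:
play_rows(targets=[{"claw": 1,"linear": [0.08,0,0],"rotation": [0,0,0]},{"claw": 1,"linear": [0.03,0,0],"rotation": [0,0,0]},{"claw": 0,"linear": [0,0,0],"rotation": [0,0,0]},{"claw": 0,"linear": [0,0,0],"rotation": [0,0,0]},{"claw": 0,"linear": [0,0,0],"rotation": [0,0,0]},{"claw": 0,"linear": [0,0,0],"rotation": [0,0,0]},{"claw": 0,"linear": [0,0,0],"rotation": [0,0,0]},{"claw": 0,"linear": [-0.6,0,0],"rotation": [0,0,0]},{"claw": 0,"linear": [-1,0,0],"rotation": [0,0,0]},{"claw": 0,"linear": [-1,0,0],"rotation": [0,0,0]}])

```text
time: 36.42
position: [0.5337, -0.4289, 0.2083]
tool_rot: [1.185, 1.233, -1.185]
ft_force: [1.3, -0.3, 0.5]
grip_width: 0.822
```

Emit:
play_rows(targets=[{"claw": 0,"linear": [-0.4,-0.3,0],"rotation": [0,0,0]},{"claw": 0,"linear": [0,-1,0],"rotation": [0,0,0]},{"claw": 0,"linear": [0,-1,0],"rotation": [0,0,0]},{"claw": 0,"linear": [0,-1,0],"rotation": [0,0,0]},{"claw": 0,"linear": [0,-1,0],"rotation": [0,0,0]},{"claw": 0,"linear": [0,-0.1,0],"rotation": [0,0,0]},{"claw": 0,"linear": [0,0,0],"rotation": [0,0,0]},{"claw": 0,"linear": [0,0,0],"rotation": [0,0,0]},{"claw": 0,"linear": [0,0,0],"rotation": [0,0,0]},{"claw": 0,"linear": [0,0,0],"rotation": [0,0,0]}])

```text
time: 37.25
position: [0.4208, -0.4334, 0.2213]
tool_rot: [1.184, 1.225, -1.18]
ft_force: [-0.6, -0.9, 0.3]
grip_width: 0.996
```

```bash
python3 -c "
from h import *
need(.4266,-.434,.149,-88)"
```

```text
t 37.25 pos [ 0.4208 -0.4334  0.2213] yaw -87.90 lin [2.892 0.23  0.031] rot [ 0.0012 -0.0004 -0.0013] F [-0.57 -0.89  0.31] w 0.996 j7 -0.82
```

Emit:
play_rows(targets=[{"claw": 0,"linear": [0,0.2,0],"rotation": [0,0,0]},{"claw": 0,"linear": [0.6,0,0],"rotation": [0,0,0]},{"claw": 0,"linear": [0.8,0,0],"rotation": [0,0,0]},{"claw": 0,"linear": [0.8,0,0],"rotation": [0,0,0]},{"claw": 0,"linear": [0.5,0,0],"rotation": [0,0,0]},{"claw": 0,"linear": [0,0,0],"rotation": [0,0,0]},{"claw": 0,"linear": [0,0,0],"rotation": [0,0,0]},{"claw": 0,"linear": [0,0,0],"rotation": [0,0,0]},{"claw": 0,"linear": [0,0,0],"rotation": [0,0,0]}])

```text
time: 38.0
position: [0.4385, -0.4296, 0.1519]
tool_rot: [1.178, 1.227, -1.165]
ft_force: [0.4, -0.2, 0.1]
grip_width: 0.998
```

```bash
python3 -c "
from h import *
need(.4266,-.434,.149,-88)
im=grab('top','t2'); crop(im,380,160,440,275,5,'t2c',2.2)"
```

```text
t 38.00 pos [ 0.4385 -0.4296  0.1519] yaw -87.18 lin [ 0.116 -0.483  0.159] rot [ 0.0091 -0.0009 -0.0058] F [ 0.43 -0.24  0.13] w 0.998 j7 -0.84
```

View pics/t2c.png

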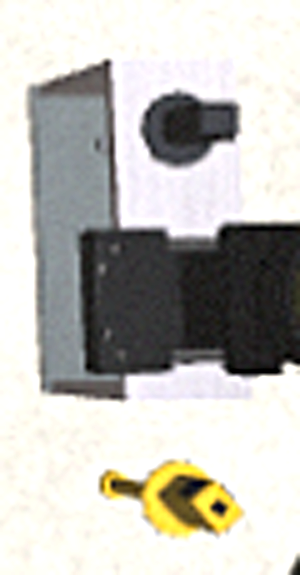

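The driver hangs upright at (185,120). I'll correct x and regrasp the probe.

Emit:
play_rows(targets=[{"claw": 0,"linear": [0.05,-0.42,0.14],"rotation": [0.009,0,-0.005]},{"claw": 0,"linear": [0.03,0,0],"rotation": [0,0,0]},{"claw": 0,"linear": [0,0,0],"rotation": [0,0,0]},{"claw": 0,"linear": [0,0,0],"rotation": [0,0,0]},{"claw": 0,"linear": [0,0,0],"rotation": [0,0,0]}])

```text
time: 38.47
position: [0.4279, -0.4359, 0.153]
tool_rot: [1.185, 1.219, -1.184]
ft_force: [0.6, 0.5, -0.7]
grip_width: 0.997
```

```bash
python3 -c "
from h import *
need(.4266,-.434,.149,-88)"
```

```text
t 38.47 pos [ 0.4279 -0.4359  0.153 ] yaw -88.15 lin [ 0.161 -0.048 -0.077] rot [-0.0017  0.002  -0.0024] F [ 0.62  0.54 -0.71] w 0.997 j7 -0.85
```

Emit:
play_rows(targets=[{"claw": 0,"linear": [0.15,-0.03,-0.06],"rotation": [0,0,0]},{"claw": 1,"linear": [0,0,0],"rotation": [0,0,0]},{"claw": 1,"linear": [0,0,0],"rotation": [0,0,0]},{"claw": 1,"linear": [0,0,0],"rotation": [0,0,0]},{"claw": 1,"linear": [0,0,0],"rotation": [0,0,0]},{"claw": 1,"linear": [0,0,0],"rotation": [0,0,0]},{"claw": 1,"linear": [0,0,0],"rotation": [0,0,0]},{"claw": 1,"linear": [0,0,0],"rotation": [0,0,0]},{"claw": 1,"linear": [0,0,0],"rotation": [0,0,0]},{"claw": 1,"linear": [0,0,0],"rotation": [0,0,0]}], newtons=30)

```text
time: 39.3
position: [0.4273, -0.434, 0.149]
tool_rot: [1.185, 1.219, -1.183]
ft_force: [-0.4, -0.0, -0.1]
grip_width: 0.402
```

Emit:
play_rows(targets=[{"claw": 1,"linear": [0,0,0],"rotation": [0,0,0]},{"claw": 1,"linear": [0,0,0],"rotation": [0,0,0]},{"claw": 1,"linear": [0,0,0],"rotation": [0,0,0]},{"claw": 1,"linear": [0,0,0],"rotation": [0,0,0]},{"claw": 1,"linear": [0,0,0],"rotation": [0,0,0]},{"claw": 1,"linear": [0,0,0],"rotation": [0,0,0]}])

```text
time: 39.8
position: [0.4273, -0.434, 0.1491]
tool_rot: [1.185, 1.219, -1.183]
ft_force: [-0.1, 0.0, 0.0]
grip_width: 0.227
```

Emit:
play_rows(targets=[{"claw": 1,"linear": [-0.6,0,0],"rotation": [0,0,0]},{"claw": 1,"linear": [-1,0,0],"rotation": [0,0,0]},{"claw": 1,"linear": [-1,0,0],"rotation": [0,0,0]},{"claw": 1,"linear": [-1,0,0],"rotation": [0,0,0]},{"claw": 1,"linear": [-1,0,0],"rotation": [0,0,0]},{"claw": 1,"linear": [-0.6,0.2,-0.3],"rotation": [0,0,0]},{"claw": 1,"linear": [-0.05,0.55,-1],"rotation": [0,0,0]},{"claw": 1,"linear": [-0.05,0.55,-1],"rotation": [0,0,0]},{"claw": 1,"linear": [-0.05,0.55,-1],"rotation": [0,0,0]},{"claw": 1,"linear": [-0.05,0.55,-1],"rotation": [0,0,0]}])

```text
time: 40.63
position: [0.4768, -0.3289, 0.2811]
tool_rot: [1.197, 1.224, -1.203]
ft_force: [0.1, 0.4, -1.4]
grip_width: 0.228
```

Emit:
play_rows(targets=[{"claw": 1,"linear": [-0.05,0.55,-1],"rotation": [0,0,0]},{"claw": 1,"linear": [-0.05,0.55,-1],"rotation": [0,0,0]},{"claw": 1,"linear": [-0.05,0.55,-1],"rotation": [0,0,0]},{"claw": 1,"linear": [-0.05,0.55,-1],"rotation": [0,0,0]},{"claw": 1,"linear": [-0.05,0.55,-1],"rotation": [0,0,0]},{"claw": 1,"linear": [-0.05,0.5,-1],"rotation": [0,0,0]},{"claw": 1,"linear": [0,0,0],"rotation": [0,0,0]},{"claw": 1,"linear": [0,0,0],"rotation": [0,0,0]},{"claw": 1,"linear": [0,0,0],"rotation": [0,0,0]}])

```text
time: 41.38
position: [0.5605, -0.1597, 0.2866]
tool_rot: [1.19, 1.234, -1.192]
ft_force: [-0.5, -0.2, -1.3]
grip_width: 0.224
```

```bash
python3 -c "
from h import *
need(.6017,-.1274,.23,-90)"
```

```text
t 41.38 pos [ 0.5605 -0.1597  0.2866] yaw -88.44 lin [ 2.263  1.648 -1.293] rot [ 0.0174 -0.0048  0.0059] F [-0.52 -0.22 -1.32] w 0.224 j7 -1.37
```

Emit:
play_rows(targets=[{"claw": 1,"linear": [0,0.8,-0.65],"rotation": [0.017,-0.004,0.006]},{"claw": 1,"linear": [0.5,0.8,-0.65],"rotation": [0,0,0]},{"claw": 1,"linear": [0.8,0,0],"rotation": [0,0,0]},{"claw": 1,"linear": [0.8,0,0],"rotation": [0,0,0]},{"claw": 1,"linear": [0.8,0,0],"rotation": [0,0,0]},{"claw": 1,"linear": [0.5,0,0],"rotation": [0,0,0]},{"claw": 1,"linear": [0,0,0],"rotation": [0,0,0]},{"claw": 1,"linear": [0,0,0],"rotation": [0,0,0]},{"claw": 1,"linear": [0,0,0],"rotation": [0,0,0]}])

```text
time: 42.13
position: [0.5981, -0.1398, 0.1973]
tool_rot: [1.219, 1.198, -1.228]
ft_force: [-0.2, -0.7, -0.3]
grip_width: 0.229
```

```bash
python3 -c "
from h import *
need(.601,-.1274,.18,-90)"
```

```text
t 42.13 pos [ 0.5981 -0.1398  0.1973] yaw -91.14 lin [ 0.691  0.116 -0.496] rot [-0.0127  0.0031  0.0013] F [-0.21 -0.74 -0.27] w 0.229 j7 -1.51
```

Emit:
play_rows(targets=[{"claw": 1,"linear": [0.2,0.1,-0.45],"rotation": [-0.012,0,0]},{"claw": 1,"linear": [0.3,0,0],"rotation": [0,0,0]},{"claw": 1,"linear": [0.05,0,0],"rotation": [0,0,0]},{"claw": 1,"linear": [0,0,0],"rotation": [0,0,0]},{"claw": 1,"linear": [0,0,0],"rotation": [0,0,0]}])

```text
time: 42.55
position: [0.6028, -0.1289, 0.1858]
tool_rot: [1.207, 1.201, -1.21]
ft_force: [0.4, -0.0, -0.9]
grip_width: 0.232
```

Emit:
play_rows(targets=[{"claw": 1,"linear": [0.05,0,0],"rotation": [0,0,0]},{"claw": 1,"linear": [0.05,0,0],"rotation": [0,0,0]}])

```text
time: 42.72
position: [0.6033, -0.1288, 0.1841]
tool_rot: [1.207, 1.2, -1.209]
ft_force: [-0.8, 0.3, -1.1]
grip_width: 0.23
```

Emit:
play_rows(targets=[{"claw": 1,"linear": [0.05,0,0],"rotation": [0,0,0]},{"claw": 1,"linear": [0.05,0,0],"rotation": [0,0,0]}])

```text
time: 42.88
position: [0.6035, -0.1289, 0.1817]
tool_rot: [1.207, 1.199, -1.209]
ft_force: [-1.1, 0.3, -0.3]
grip_width: 0.229
```

Emit:
play_rows(targets=[{"claw": 1,"linear": [0.05,0,0],"rotation": [0,0,0]},{"claw": 1,"linear": [0.05,0,0],"rotation": [0,0,0]}])

```text
time: 43.05
position: [0.6035, -0.1291, 0.179]
tool_rot: [1.207, 1.199, -1.209]
ft_force: [-0.1, 0.4, -1.1]
grip_width: 0.229
```

Emit:
play_rows(targets=[{"claw": 1,"linear": [0.03,0,0],"rotation": [0,0,0]},{"claw": 1,"linear": [0.03,0,0],"rotation": [0,0,0]}])

```text
time: 43.22
position: [0.6036, -0.1292, 0.1774]
tool_rot: [1.207, 1.199, -1.209]
ft_force: [-0.5, -0.2, 4.2]
grip_width: 0.226
```

Emit:
play_rows(targets=[{"claw": 1,"linear": [0.03,0,0],"rotation": [0,0,0]},{"claw": 1,"linear": [0.03,0,0],"rotation": [0,0,0]}])

```text
time: 43.38
position: [0.6037, -0.1292, 0.1775]
tool_rot: [1.207, 1.198, -1.209]
ft_force: [-1.6, 0.0, 3.8]
grip_width: 0.231
```

```bash
python3 -c "
from h import *
need(.601,-.1274,.18,-90)
im=grab('side','s3'); crop(im,270,190,370,265,8,'s3c',1.7)"
```

```text
t 43.38 pos [ 0.6037 -0.1292  0.1775] yaw -90.07 lin [-0.102 -0.107 -0.073] rot [-0.0008  0.0049 -0.004 ] F [-1.58  0.04  3.84] w 0.231 j7 -1.52
```

View pics/s3c.png

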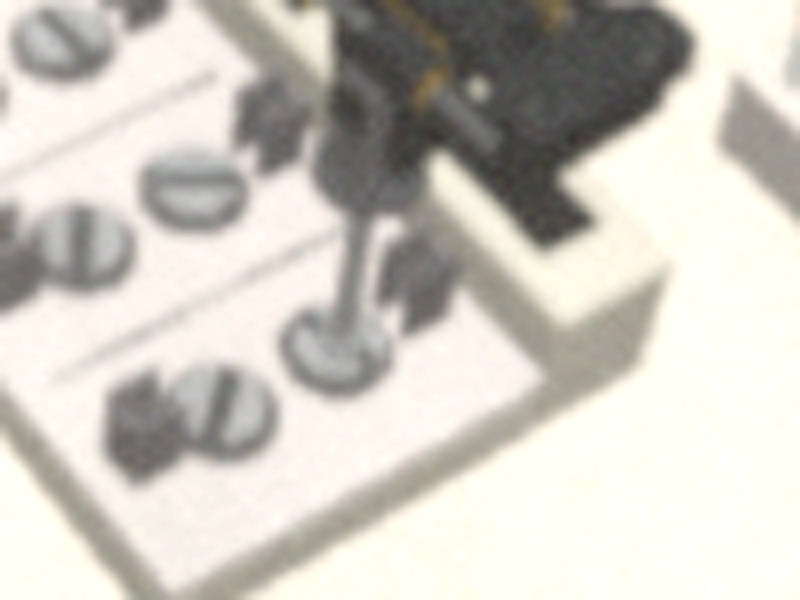

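Emit:
play_rows(targets=[{"claw": 1,"linear": [-0.6,0,0],"rotation": [0,0,0]},{"claw": 1,"linear": [0,-0.8,-0.1],"rotation": [0,0,0]},{"claw": 1,"linear": [0,-0.8,-0.1],"rotation": [0,0,0]},{"claw": 1,"linear": [0,-0.6,0],"rotation": [0,0,0]},{"claw": 1,"linear": [0,0,0],"rotation": [0,0,0]},{"claw": 1,"linear": [0,0,0],"rotation": [0,0,0]},{"claw": 1,"linear": [0,0,0],"rotation": [0,0,0]},{"claw": 1,"linear": [0,0,0],"rotation": [0,0,0]}])

```text
time: 44.1
position: [0.5483, -0.1239, 0.1897]
tool_rot: [1.208, 1.198, -1.207]
ft_force: [0.6, 0.2, -1.5]
grip_width: 0.228
```

```bash
python3 -c "
from h import *
need(.5458,-.1243,.18,-90)
im=grab('side','s4')
ims=[cv2.imread(f'pics/{n}.png') for n in ('side0','s4')]
o=[]
for i in ims:
    crop(i,278,208,332,252,7,'x',1.7); o.append(cv2.imread('pics/x.png'))
cv2.imwrite('pics/cmp.png',np.hstack(o))"
```

```text
t 44.10 pos [ 0.5483 -0.1239  0.1897] yaw -90.04 lin [ 0.388 -0.099  0.018] rot [-0.0004  0.0045 -0.0051] F [ 0.6   0.23 -1.54] w 0.228 j7 -1.47
```

View pics/cmp.png

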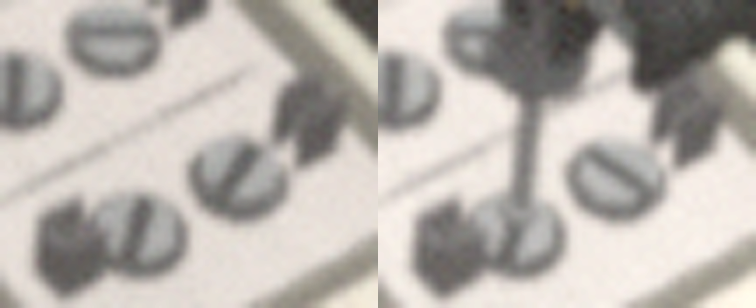

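Emit:
play_rows(targets=[{"claw": 1,"linear": [0.3,-0.05,0],"rotation": [0,0,0]},{"claw": 1,"linear": [0,0,0],"rotation": [0,0,0]},{"claw": 1,"linear": [0,0,0],"rotation": [0,0,0]},{"claw": 1,"linear": [0.03,0,0],"rotation": [0,0,0]},{"claw": 1,"linear": [0.03,0,0],"rotation": [0,0,0]}])

```text
time: 44.57
position: [0.5486, -0.1234, 0.1786]
tool_rot: [1.209, 1.2, -1.206]
ft_force: [0.8, 0.5, -1.5]
grip_width: 0.227
```

Emit:
play_rows(targets=[{"claw": 1,"linear": [0.04,0,0],"rotation": [0,0,0]},{"claw": 1,"linear": [0.04,0,0],"rotation": [0,0,0]}])

```text
time: 44.73
position: [0.549, -0.1234, 0.1774]
tool_rot: [1.209, 1.199, -1.205]
ft_force: [-1.2, 0.5, 8.5]
grip_width: 0.226
```

Emit:
play_rows(targets=[{"claw": 1,"linear": [0.04,0,0],"rotation": [0,0,0]},{"claw": 1,"linear": [0.04,0,0],"rotation": [0,0,0]}])

```text
time: 44.9
position: [0.549, -0.1233, 0.1775]
tool_rot: [1.208, 1.199, -1.206]
ft_force: [-1.9, 0.6, 4.1]
grip_width: 0.226
```

Emit:
play_rows(targets=[{"claw": 1,"linear": [0.04,0,0],"rotation": [0,0,0]},{"claw": 1,"linear": [0.04,0,0],"rotation": [0,0,0]}])

```text
time: 45.07
position: [0.549, -0.1233, 0.1774]
tool_rot: [1.208, 1.198, -1.206]
ft_force: [-3.2, 1.0, 6.0]
grip_width: 0.224
```

The same reading (0.1775) on a known-level screw means the probe only sits about 4 mm lower in the grip. The turned screw therefore matches its neighbour to about 0.1 mm. I return the probe to the rack.

Emit:
play_rows(targets=[{"claw": 1,"linear": [-1,0,0],"rotation": [0,0,0]},{"claw": 1,"linear": [-1,0,0],"rotation": [0,0,0]},{"claw": 1,"linear": [-1,0,0],"rotation": [0,0,0]},{"claw": 1,"linear": [-1,0,0.3],"rotation": [0,0,0]},{"claw": 1,"linear": [-0.15,-0.4,1],"rotation": [0,0,0]},{"claw": 1,"linear": [-0.05,-0.4,1],"rotation": [0,0,0]},{"claw": 1,"linear": [-0.05,-0.4,1],"rotation": [0,0,0]},{"claw": 1,"linear": [-0.05,-0.4,1],"rotation": [0,0,0]},{"claw": 1,"linear": [-0.05,-0.4,1],"rotation": [0,0,0]},{"claw": 1,"linear": [-0.05,-0.4,1],"rotation": [0,0,0]}])

```text
time: 45.9
position: [0.4914, -0.2771, 0.2894]
tool_rot: [1.198, 1.205, -1.188]
ft_force: [-0.3, 0.0, -0.8]
grip_width: 0.231
```

Emit:
play_rows(targets=[{"claw": 1,"linear": [-0.05,-0.4,1],"rotation": [0,0,0]},{"claw": 1,"linear": [-0.05,-0.4,1],"rotation": [0,0,0]},{"claw": 1,"linear": [-0.05,-0.4,1],"rotation": [0,0,0]},{"claw": 1,"linear": [-0.02,-0.4,1],"rotation": [0,0,0]},{"claw": 1,"linear": [0,-0.4,1],"rotation": [0,0,0]},{"claw": 1,"linear": [0,-0.2,0.6],"rotation": [0,0,0]},{"claw": 1,"linear": [0,0,0],"rotation": [0,0,0]},{"claw": 1,"linear": [0,0,0],"rotation": [0,0,0]},{"claw": 1,"linear": [0,0,0],"rotation": [0,0,0]},{"claw": 1,"linear": [0,0,0],"rotation": [0,0,0]}])

```text
time: 46.73
position: [0.4317, -0.4315, 0.2883]
tool_rot: [1.204, 1.2, -1.198]
ft_force: [0.9, -0.0, -0.8]
grip_width: 0.227
```

```bash
python3 -c "
from h import *
need(.4278,-.4343,.277,-88)"
```

```text
t 46.73 pos [ 0.4317 -0.4315  0.2883] yaw -89.52 lin [ 0.452 -0.161  0.105] rot [-0.0168  0.0041 -0.007 ] F [ 0.87 -0.01 -0.79] w 0.227 j7 -0.86
```

Emit:
play_rows(targets=[{"claw": 1,"linear": [0.1,-0.16,0.1],"rotation": [-0.016,0.004,-0.007]},{"claw": 1,"linear": [0.1,0,0],"rotation": [0,0,0]},{"claw": 1,"linear": [0.1,0,0],"rotation": [0,0,0]},{"claw": 1,"linear": [0,0,0],"rotation": [0,0,0]},{"claw": 1,"linear": [0,0,0],"rotation": [0,0,0]},{"claw": 1,"linear": [0,0,0],"rotation": [0,0,0]}])

```text
time: 47.23
position: [0.433, -0.4267, 0.2809]
tool_rot: [1.179, 1.229, -1.174]
ft_force: [-0.3, -1.0, -1.2]
grip_width: 0.227
```

```bash
python3 -c "
from h import *
need(.4278,-.4343,.153,-88)"
```

```text
t 47.23 pos [ 0.433  -0.4267  0.2809] yaw -87.45 lin [ 5.117 -0.217  0.298] rot [ 0.0061 -0.0008 -0.0019] F [-0.29 -0.96 -1.2 ] w 0.227 j7 -0.83
```

Emit:
play_rows(targets=[{"claw": 1,"linear": [0,-0.2,0.28],"rotation": [0.006,0,0]},{"claw": 1,"linear": [0,0,0],"rotation": [0,0,0]},{"claw": 1,"linear": [0,0,0],"rotation": [0,0,0]},{"claw": 1,"linear": [0,0,0],"rotation": [0,0,0]},{"claw": 1,"linear": [0,0,0],"rotation": [0,0,0]},{"claw": 1,"linear": [0.1,0,0],"rotation": [0,0,0]},{"claw": 1,"linear": [0.2,0,0],"rotation": [0,0,0]}])

```text
time: 47.82
position: [0.4283, -0.4353, 0.2749]
tool_rot: [1.187, 1.22, -1.182]
ft_force: [0.2, 0.5, -2.2]
grip_width: 0.231
```

```bash
python3 -c "
from h import *
need(.4278,-.4343,.153,-88)"
```

```text
t 47.82 pos [ 0.4283 -0.4353  0.2749] yaw -88.11 lin [ 4.874 -0.021 -0.042] rot [-0.0013  0.0009 -0.0034] F [ 0.21  0.47 -2.21] w 0.231 j7 -0.83
```

Emit:
play_rows(targets=[{"claw": 1,"linear": [0.3,-0.02,-0.03],"rotation": [0,0,0]},{"claw": 1,"linear": [0.3,0,0],"rotation": [0,0,0]},{"claw": 1,"linear": [0.3,0,0],"rotation": [0,0,0]},{"claw": 1,"linear": [0.3,0,0],"rotation": [0,0,0]}])

```text
time: 48.15
position: [0.428, -0.4343, 0.2418]
tool_rot: [1.186, 1.22, -1.181]
ft_force: [0.5, -0.3, -2.0]
grip_width: 0.226
```

Emit:
play_rows(targets=[{"claw": 1,"linear": [0.5,0,0],"rotation": [0,0,0]},{"claw": 1,"linear": [0.5,0,0],"rotation": [0,0,0]},{"claw": 1,"linear": [0.5,0,0],"rotation": [0,0,0]},{"claw": 1,"linear": [0.5,0,0],"rotation": [0,0,0]},{"claw": 1,"linear": [0.5,0,0],"rotation": [0,0,0]},{"claw": 1,"linear": [0.5,0,0],"rotation": [0,0,0]},{"claw": 1,"linear": [0.2,0,0],"rotation": [0,0,0]},{"claw": 1,"linear": [0,0,0],"rotation": [0,0,0]}])

```text
time: 48.82
position: [0.4272, -0.4324, 0.1527]
tool_rot: [1.187, 1.225, -1.181]
ft_force: [-1.4, 1.2, 8.7]
grip_width: 0.228
```

```bash
python3 -c "
from h import *
need(.4278,-.4343,.149,-88)"
```

```text
t 48.82 pos [ 0.4272 -0.4324  0.1527] yaw -88.03 lin [0.147 0.02  0.077] rot [-0.0004 -0.0013 -0.0016] F [-1.45  1.22  8.67] w 0.228 j7 -0.84
```

Emit:
play_rows(targets=[{"claw": 0,"linear": [0,0,0],"rotation": [0,0,0]},{"claw": 0,"linear": [0,0,0],"rotation": [0,0,0]},{"claw": 0,"linear": [0,0,0],"rotation": [0,0,0]},{"claw": 0,"linear": [0,0,0],"rotation": [0,0,0]},{"claw": 0,"linear": [0,0,0],"rotation": [0,0,0]},{"claw": 0,"linear": [-0.6,0,0],"rotation": [0,0,0]},{"claw": 0,"linear": [-1,0,0],"rotation": [0,0,0]},{"claw": 0,"linear": [-1,0,0],"rotation": [0,0,0]},{"claw": 0,"linear": [-1,0,0],"rotation": [0,0,0]},{"claw": 0,"linear": [-0.3,0.4,-1],"rotation": [0,0,0]}])

```text
time: 49.65
position: [0.4312, -0.4113, 0.2498]
tool_rot: [1.191, 1.227, -1.191]
ft_force: [-0.3, -0.9, 0.5]
grip_width: 0.902
```

Emit:
play_rows(targets=[{"claw": 0,"linear": [-0.05,0.4,-1],"rotation": [0,0,0]},{"claw": 0,"linear": [-0.05,0.4,-1],"rotation": [0,0,0]},{"claw": 0,"linear": [-0.05,0.4,-1],"rotation": [0,0,0]},{"claw": 0,"linear": [-0.05,0.4,-1],"rotation": [0,0,0]},{"claw": 0,"linear": [-0.05,0.4,-1],"rotation": [0,0,0]},{"claw": 0,"linear": [-0.05,0.2,-1],"rotation": [0,0,0]},{"claw": 0,"linear": [-0.05,0.2,-1],"rotation": [0,0,0]},{"claw": 0,"linear": [-0.05,0.2,-1],"rotation": [0,0,0]},{"claw": 0,"linear": [-0.05,0.2,-1],"rotation": [0,0,0]},{"claw": 0,"linear": [-0.05,0.2,-1],"rotation": [0,0,0]}])

```text
time: 50.48
position: [0.5045, -0.1516, 0.2682]
tool_rot: [1.195, 1.212, -1.193]
ft_force: [0.6, -0.0, 0.3]
grip_width: 0.998
```

```bash
python3 -c "
from h import *
need(.61,.32,.22,-82)
im=grab('top','t3'); im2=grab('side','s5')
crop(im,140,120,280,260,4,'a',2); crop(im2,160,120,300,260,4,'b',1.6)
z=np.hstack([cv2.imread('pics/a.png'),cv2.imread('pics/b.png')]);cv2.imwrite('pics/t3c.png',cv2.resize(z,(800,400)))"
```

```text
t 50.48 pos [ 0.5045 -0.1516  0.2682] yaw -88.92 lin [  1.929   6.804 -18.093] rot [-0.0768  0.0022 -0.003 ] F [ 0.65 -0.01  0.27] w 0.998 j7 -1.33
```

View pics/t3c.png

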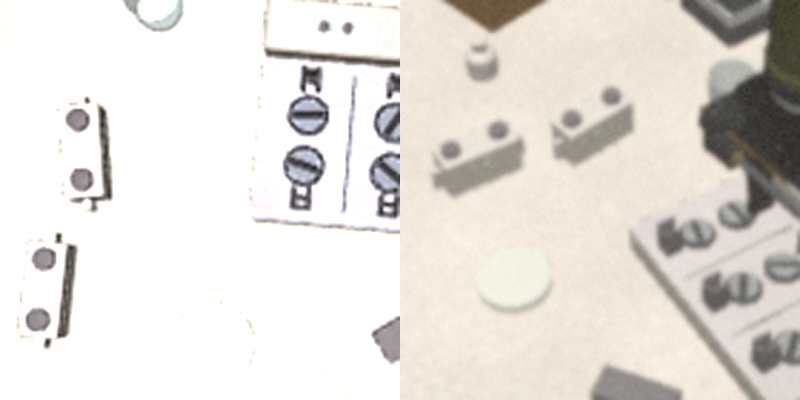

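```bash
cat >> h.py <<'E'
def caps(im,guess,z=.066):
    """cap centroids in the top view near guessed pixels -> centre, angle"""
    g=cv2.cvtColor(im,6).astype(float);out=[]
    for u,v in guess:
        x0,y0=int(u)-5,int(v)-5
        for _ in range(3):
            w=g[y0:y0+11,x0:x0+11];yy,xx=np.mgrid[:11,:11];m=(w<(np.percentile(w,10)+np.percentile(w,90))/2)&(np.hypot(xx-5,yy-5)<5.3)
            cx,cy=xx[m].mean()+x0,yy[m].mean()+y0
            x0,y0=int(round(cx))-5,int(round(cy))-5
        out.append((cx,cy))
    P=plane("top",out,z);d=P[0]-P[1]
    return out,P.mean(0),np.degrees(np.arctan2(d[1],d[0])),np.hypot(*d[:2])
E
python3 - <<'E'
from h import *
im=cv2.imread('pics/t3.png');f=400/140
for g in([(77,120),(81,179)],[(44,258),(38,320)]):
    o,c,a,l=caps(im,[(140+u/f,120+v/f) for u,v in g]);print(np.round(o,1).tolist(),c.round(4),a,l)
f2=400/140
for g in([(571,119),(612,95)],[(452,150),(499,130)]):
    P=plane("side",[(160+(u-400)/f2-.3,120+v/f2-.3) for u,v in g],.066);print(P.mean(0),np.degrees(np.arctan2(*(P[1]-P[0])[1::-1])))
need(.61,.32,.22,-82)
E
```

```text
[[166.9, 161.5], [168.2, 182.5]] [0.566  0.3083 0.066 ] 6.537747212107735 0.06556960329586134
[[155.1, 210.2], [152.9, 231.6]] [0.4144 0.3426 0.066 ] -3.1703709520040504 0.0656244571872566
[0.56418438 0.30869043 0.066     ] 6.637207566751025
[0.41298671 0.34218263 0.066     ] -2.444838379693213
t 50.58 pos [ 0.5058 -0.1469  0.2688] yaw -88.43 lin [  1.952   6.727 -17.916] rot [-0.0714  0.001  -0.004 ] F [-0.07  0.45  1.15] w 1.000 j7 -1.33
```

Emit:
play_rows(targets=[{"claw": 0,"linear": [0.2,0.15,-1],"rotation": [-0.05,0,0]},{"claw": 0,"linear": [0.1,0.22,-1],"rotation": [0,0,0]},{"claw": 0,"linear": [0,0.22,-1],"rotation": [0,0,0]},{"claw": 0,"linear": [0,0.22,-1],"rotation": [0,0,0]},{"claw": 0,"linear": [0,0.22,-1],"rotation": [0,0,0]},{"claw": 0,"linear": [0,0.22,-1],"rotation": [0,0,0]},{"claw": 0,"linear": [0,0.22,-1],"rotation": [0,0,0]},{"claw": 0,"linear": [0,0.22,-1],"rotation": [0,0,0]},{"claw": 0,"linear": [0,0.22,-1],"rotation": [0,0,0]},{"claw": 0,"linear": [0,0.22,-1],"rotation": [0,0,0]}])

```text
time: 51.42
position: [0.5367, 0.103, 0.2601]
tool_rot: [1.139, 1.237, -1.141]
ft_force: [1.1, -0.3, -0.1]
grip_width: 1.001
```

Emit:
play_rows(targets=[{"claw": 0,"linear": [0,0.22,-1],"rotation": [0,0,0]},{"claw": 0,"linear": [0,0.22,-1],"rotation": [0,0,0]},{"claw": 0,"linear": [0,0.22,-1],"rotation": [0,0,0]},{"claw": 0,"linear": [0,0.22,-1],"rotation": [0,0,0]},{"claw": 0,"linear": [0,0.22,-1],"rotation": [0,0,0]},{"claw": 0,"linear": [0,0.22,-1],"rotation": [0,0,0]},{"claw": 0,"linear": [0,0,0],"rotation": [0,0,0]},{"claw": 0,"linear": [0,0,0],"rotation": [0,0,0]},{"claw": 0,"linear": [0,0,0],"rotation": [0,0,0]}])

```text
time: 52.17
position: [0.5589, 0.2625, 0.2574]
tool_rot: [1.14, 1.237, -1.14]
ft_force: [-0.5, 0.9, 0.4]
grip_width: 1.003
```

```bash
python3 -c "
from h import *
need(.566,.308,.13,-83.5)"
```

```text
t 52.17 pos [0.5589 0.2625 0.2574] yaw -84.83 lin [ 5.095  0.489 -1.774] rot [-0.0147  0.0063 -0.0056] F [-0.47  0.95  0.37] w 1.003 j7 -2.13
```

Emit:
play_rows(targets=[{"claw": 0,"linear": [0.3,0.2,-0.8],"rotation": [-0.014,0.006,-0.005]},{"claw": 0,"linear": [0.8,0.2,-0.8],"rotation": [0,0,0]},{"claw": 0,"linear": [1,0,0],"rotation": [0,0,0]},{"claw": 0,"linear": [1,0,0],"rotation": [0,0,0]},{"claw": 0,"linear": [1,0,0],"rotation": [0,0,0]},{"claw": 0,"linear": [0.5,0,0],"rotation": [0,0,0]},{"claw": 0,"linear": [0,0,0],"rotation": [0,0,0]},{"claw": 0,"linear": [0,0,0],"rotation": [0,0,0]},{"claw": 0,"linear": [0,0,0],"rotation": [0,0,0]},{"claw": 0,"linear": [0,0,0],"rotation": [0,0,0]}])

```text
time: 53.0
position: [0.5746, 0.2884, 0.1423]
tool_rot: [1.141, 1.238, -1.138]
ft_force: [-0.5, 0.1, 0.3]
grip_width: 1.003
```

```bash
python3 -c "
from h import *
need(.566,.308,.1,-83.5)
im=grab('side','s6')
P=plane('side',[(160+(u-400)*.35-.3,120+v*.35-.3) for u,v in [(571,119),(612,95)]],.066)
d=cv2.absdiff(im,cv2.imread('pics/s5.png'))
crop(im,190,130,260,200,6,'s6c',1.6)"
```

```text
t 53.00 pos [0.5746 0.2884 0.1423] yaw -84.76 lin [ 1.694 -0.252 -0.82 ] rot [-0.014   0.0053 -0.0065] F [-0.54  0.09  0.26] w 1.003 j7 -2.22
```

View pics/s6c.png

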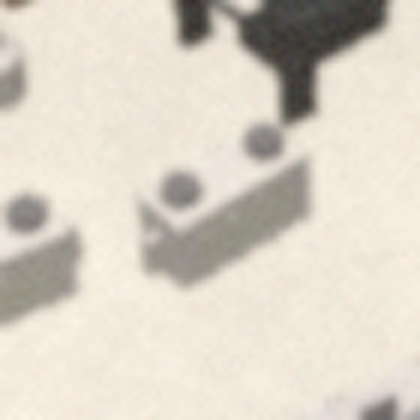

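The cassette is where measured. I shift 20 mm left and go down.

Emit:
play_rows(targets=[{"claw": 0,"linear": [0,-0.25,-0.75],"rotation": [-0.014,0.005,-0.006]},{"claw": 0,"linear": [0,0,0],"rotation": [0,0,0]},{"claw": 0,"linear": [0.5,0,0],"rotation": [0,0,0]},{"claw": 0,"linear": [0.6,0,0],"rotation": [0,0,0]},{"claw": 0,"linear": [0.4,0,0],"rotation": [0,0,0]},{"claw": 0,"linear": [0,0,0],"rotation": [0,0,0]},{"claw": 0,"linear": [0,0,0],"rotation": [0,0,0]},{"claw": 0,"linear": [0,0,0],"rotation": [0,0,0]}])

```text
time: 53.72
position: [0.5679, 0.3109, 0.1064]
tool_rot: [1.128, 1.259, -1.115]
ft_force: [0.6, 0.7, 0.2]
grip_width: 1.003
```

```bash
python3 -c "
from h import *
need(.566,.308,.022,-83.5)"
```

```text
t 53.72 pos [0.5679 0.3109 0.1064] yaw -83.28 lin [ 3.375 -0.089  0.107] rot [ 0.0025 -0.0019 -0.0049] F [0.63 0.71 0.23] w 1.003 j7 -2.24
```

Emit:
play_rows(targets=[{"claw": 0,"linear": [0.3,-0.08,0.1],"rotation": [0.002,0,-0.004]},{"claw": 0,"linear": [0.7,0,0],"rotation": [0,0,0]},{"claw": 0,"linear": [0.8,0,0],"rotation": [0,0,0]},{"claw": 0,"linear": [0.7,0,0],"rotation": [0,0,0]},{"claw": 0,"linear": [0.5,0,0],"rotation": [0,0,0]},{"claw": 0,"linear": [0.1,0,0],"rotation": [0,0,0]},{"claw": 0,"linear": [0,0,0],"rotation": [0,0,0]},{"claw": 0,"linear": [0,0,0],"rotation": [0,0,0]},{"claw": 0,"linear": [0,0,0],"rotation": [0,0,0]}])

```text
time: 54.47
position: [0.5696, 0.3078, 0.0284]
tool_rot: [1.134, 1.258, -1.121]
ft_force: [-0.0, -1.3, -0.0]
grip_width: 1.001
```

```bash
python3 -c "
from h import *
need(.566,.308,.022,-83.5)"
```

```text
t 54.47 pos [0.5696 0.3078 0.0284] yaw -83.67 lin [ 0.257 -0.141 -0.023] rot [-0.0019 -0.0027 -0.0041] F [-0.02 -1.31 -0.02] w 1.001 j7 -2.28
```

Emit:
play_rows(targets=[{"claw": 0,"linear": [0.2,-0.16,0],"rotation": [-0.002,-0.002,-0.004]},{"claw": 0,"linear": [0,0,0],"rotation": [0,0,0]},{"claw": 0,"linear": [0,0,0],"rotation": [0,0,0]},{"claw": 1,"linear": [0,0,0],"rotation": [0,0,0]},{"claw": 1,"linear": [0,0,0],"rotation": [0,0,0]},{"claw": 1,"linear": [0,0,0],"rotation": [0,0,0]},{"claw": 1,"linear": [0,0,0],"rotation": [0,0,0]},{"claw": 1,"linear": [0,0,0],"rotation": [0,0,0]},{"claw": 1,"linear": [0,0,0],"rotation": [0,0,0]},{"claw": 1,"linear": [0,0,0],"rotation": [0,0,0]}], newtons=50)

```text
time: 55.3
position: [0.5675, 0.3089, 0.027]
tool_rot: [1.13, 1.259, -1.119]
ft_force: [0.3, -0.0, -0.1]
grip_width: 0.552
```

Emit:
play_rows(targets=[{"claw": 1,"linear": [0,0,0],"rotation": [0,0,0]},{"claw": 1,"linear": [0,0,0],"rotation": [0,0,0]},{"claw": 1,"linear": [0,0,0],"rotation": [0,0,0]},{"claw": 1,"linear": [0,0,0],"rotation": [0,0,0]},{"claw": 1,"linear": [0,0,0],"rotation": [0,0,0]}])

```text
time: 55.72
position: [0.5675, 0.3096, 0.0271]
tool_rot: [1.13, 1.26, -1.119]
ft_force: [-0.1, 0.1, 0.5]
grip_width: 0.502
```

```bash
python3 -c "
from h import *
need(.566,.308,.022,-83.5)
im=grab('side','s7')
"
```

```text
t 55.72 pos [0.5675 0.3096 0.0271] yaw -83.45 lin [ 0.205 -0.065  0.055] rot [ 0.0005 -0.0023 -0.0039] F [-0.08  0.06  0.51] w 0.502 j7 -2.28
```

Emit:
play_rows(targets=[{"claw": 1,"linear": [-0.6,0,0],"rotation": [0,0,0]},{"claw": 1,"linear": [-1,0,0],"rotation": [0,0,0]},{"claw": 1,"linear": [-1,0,0],"rotation": [0,0,0]},{"claw": 1,"linear": [-1,0,0],"rotation": [0,0,0]},{"claw": 1,"linear": [-1,0,0],"rotation": [0,0,0]},{"claw": 1,"linear": [-0.7,0,0.3],"rotation": [0.04,0,0]},{"claw": 1,"linear": [-0.1,0.1,0.9],"rotation": [0.04,0,0]},{"claw": 1,"linear": [-0.1,0.1,0.9],"rotation": [0.03,0,0]},{"claw": 1,"linear": [-0.05,0,0.9],"rotation": [0,0,0]},{"claw": 1,"linear": [-0.05,0,0.9],"rotation": [0,0,0]}])

```text
time: 56.6
position: [0.563, 0.2137, 0.1743]
tool_rot: [1.246, 1.192, -1.252]
ft_force: [-0.4, -0.4, -3.6]
grip_width: 0.5
```

Emit:
play_rows(targets=[{"claw": 1,"linear": [-0.05,0,0.9],"rotation": [0,0,0]},{"claw": 1,"linear": [-0.05,0,0.9],"rotation": [0,0,0]},{"claw": 1,"linear": [-0.05,0,0.9],"rotation": [0,0,0]},{"claw": 1,"linear": [-0.05,0,0.9],"rotation": [0,0,0]},{"claw": 1,"linear": [-0.05,0,0.9],"rotation": [0,0,0]},{"claw": 1,"linear": [-0.05,0,0.9],"rotation": [0,0,0]},{"claw": 1,"linear": [-0.05,0,0.9],"rotation": [0,0,0]},{"claw": 1,"linear": [0,0,0],"rotation": [0,0,0]},{"claw": 1,"linear": [0,0,0],"rotation": [0,0,0]},{"claw": 1,"linear": [0,0,0],"rotation": [0,0,0]}])

```text
time: 57.43
position: [0.5477, 0.0402, 0.1866]
tool_rot: [1.242, 1.187, -1.266]
ft_force: [-0.4, 0.5, -3.6]
grip_width: 0.502
```

```bash
python3 -c "
from h import *
need(.5805,-.03,.15,-93.27)"
```

```text
t 57.43 pos [0.5477 0.0402 0.1866] yaw -93.38 lin [1.464 1.469 2.728] rot [-0.0012  0.0037  0.0089] F [-0.39  0.49 -3.55] w 0.502 j7 -1.85
```

Emit:
play_rows(targets=[{"claw": 1,"linear": [0,0.4,0.8],"rotation": [0,0.003,0.008]},{"claw": 1,"linear": [0,0.5,0.9],"rotation": [0,0,0]},{"claw": 1,"linear": [0,0.4,0.8],"rotation": [0,0,0]},{"claw": 1,"linear": [0.4,0.1,0.1],"rotation": [0,0,0]},{"claw": 1,"linear": [0.5,0,0],"rotation": [0,0,0]},{"claw": 1,"linear": [0.4,0,0],"rotation": [0,0,0]},{"claw": 1,"linear": [0,0,0],"rotation": [0,0,0]},{"claw": 1,"linear": [0,0,0],"rotation": [0,0,0]},{"claw": 1,"linear": [0,0,0],"rotation": [0,0,0]}])

```text
time: 58.18
position: [0.5771, -0.0154, 0.1511]
tool_rot: [1.24, 1.197, -1.241]
ft_force: [0.1, -0.2, -3.5]
grip_width: 0.502
```

```bash
python3 -c "
from h import *
need(.5805,-.03,.122,-93.27)"
```

```text
t 58.18 pos [ 0.5771 -0.0154  0.1511] yaw -92.32 lin [1.163 0.17  0.576] rot [ 0.0106 -0.0027  0.0036] F [ 0.11 -0.22 -3.45] w 0.502 j7 -1.75
```

Emit:
play_rows(targets=[{"claw": 1,"linear": [0.2,0.16,0.55],"rotation": [0.01,-0.002,0.003]},{"claw": 1,"linear": [0.4,0,0],"rotation": [0,0,0]},{"claw": 1,"linear": [0.2,0,0],"rotation": [0,0,0]},{"claw": 1,"linear": [0,0,0],"rotation": [0,0,0]},{"claw": 1,"linear": [0,0,0],"rotation": [0,0,0]},{"claw": 1,"linear": [0,0,0],"rotation": [0,0,0]},{"claw": 1,"linear": [0,0,0],"rotation": [0,0,0]}])

```text
time: 58.77
position: [0.5808, -0.0282, 0.13]
tool_rot: [1.25, 1.183, -1.248]
ft_force: [-0.9, -0.3, -4.4]
grip_width: 0.501
```

```bash
python3 -c "
from h import *
need(.5805,-.03,.122,-93.27)
"
```

```text
t 58.77 pos [ 0.5808 -0.0282  0.13  ] yaw -93.12 lin [ 0.321 -0.01   0.074] rot [ 0.0016 -0.0007 -0.0004] F [-0.9  -0.27 -4.44] w 0.501 j7 -1.76
```

Emit:
play_rows(targets=[{"claw": 1,"linear": [0.15,0,0.06],"rotation": [0.001,0,0]},{"claw": 1,"linear": [0.15,0,0],"rotation": [0,0,0]},{"claw": 1,"linear": [0,0,0],"rotation": [0,0,0]},{"claw": 1,"linear": [0,0,0],"rotation": [0,0,0]},{"claw": 1,"linear": [0,0,0],"rotation": [0,0,0]}])

```text
time: 59.18
position: [0.5813, -0.0295, 0.1225]
tool_rot: [1.252, 1.181, -1.248]
ft_force: [0.0, 0.6, -4.0]
grip_width: 0.499
```

```bash
python3 -c "
from h import *
need(.5805,-.03,.112,-93.27)
im=grab('side','s8'); crop(im,250,150,350,225,8,'s8c',1.7)"
```

```text
t 59.18 pos [ 0.5813 -0.0295  0.1225] yaw -93.20 lin [ 0.42  -0.03   0.021] rot [ 0.0007 -0.0007 -0.0013] F [ 0.01  0.57 -3.97] w 0.499 j7 -1.76
```

View pics/s8c.png

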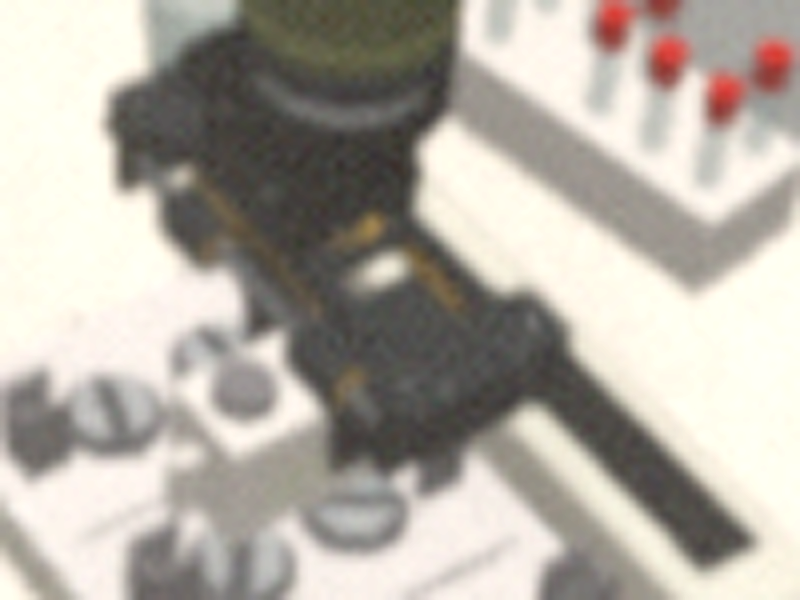

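Emit:
play_rows(targets=[{"claw": 1,"linear": [0.2,-0.03,0.02],"rotation": [0,0,0]},{"claw": 1,"linear": [0.2,0,0],"rotation": [0,0,0]},{"claw": 1,"linear": [0.15,0,0],"rotation": [0,0,0]}])

```text
time: 59.48
position: [0.5815, -0.03, 0.109]
tool_rot: [1.253, 1.179, -1.246]
ft_force: [0.9, 0.2, -4.3]
grip_width: 0.499
```

Emit:
play_rows(targets=[{"claw": 1,"linear": [0.12,0,0],"rotation": [0,0,0]},{"claw": 1,"linear": [0.12,0,0],"rotation": [0,0,0]}])

```text
time: 59.65
position: [0.581, -0.03, 0.1016]
tool_rot: [1.253, 1.18, -1.247]
ft_force: [0.3, -0.4, -4.8]
grip_width: 0.504
```

Emit:
play_rows(targets=[{"claw": 1,"linear": [0.12,0,0],"rotation": [0,0,0]},{"claw": 1,"linear": [0.12,0,0],"rotation": [0,0,0]}])

```text
time: 59.82
position: [0.5806, -0.03, 0.0947]
tool_rot: [1.252, 1.181, -1.248]
ft_force: [-1.6, 0.7, 0.7]
grip_width: 0.502
```

```bash
python3 -c "
from h import *
need(.5805,-.03,.0821,-93.27)
"
```

```text
t 59.82 pos [ 0.5806 -0.03    0.0947] yaw -93.20 lin [ 0.506 -0.004  0.002] rot [ 0.0007 -0.0006 -0.0016] F [-1.57  0.7   0.66] w 0.502 j7 -1.77
```

Entering the slots with low side force. Continue.

Emit:
play_rows(targets=[{"claw": 1,"linear": [0.12,0,0],"rotation": [0,0,0]},{"claw": 1,"linear": [0.12,0,0],"rotation": [0,0,0]}])

```text
time: 59.98
position: [0.5819, -0.0299, 0.0901]
tool_rot: [1.253, 1.179, -1.246]
ft_force: [-2.2, -0.6, -1.2]
grip_width: 0.506
```

Emit:
play_rows(targets=[{"claw": 1,"linear": [0.12,0,0],"rotation": [0,0,0]},{"claw": 1,"linear": [0.12,0,0],"rotation": [0,0,0]}])

```text
time: 60.15
position: [0.5813, -0.0297, 0.0838]
tool_rot: [1.252, 1.18, -1.247]
ft_force: [-1.2, -0.4, 1.3]
grip_width: 0.503
```

Emit:
play_rows(targets=[{"claw": 1,"linear": [0.1,0,0],"rotation": [0,0,0]},{"claw": 1,"linear": [0.1,0,0],"rotation": [0,0,0]}])

```text
time: 60.32
position: [0.5813, -0.0296, 0.0815]
tool_rot: [1.251, 1.179, -1.248]
ft_force: [-12.9, 0.4, 28.8]
grip_width: 0.5
```

```bash
python3 -c "
from h import *
need(.5805,-.03,.0821,-93.27)
"
```

```text
t 60.32 pos [ 0.5813 -0.0296  0.0815] yaw -93.20 lin [-0.025 -0.032  0.018] rot [ 0.0008  0.0006 -0.002 ] F [-12.87   0.43  28.8 ] w 0.500 j7 -1.79
```

Emit:
play_rows(targets=[{"claw": 0,"linear": [0,0,0],"rotation": [0,0,0]},{"claw": 0,"linear": [0,0,0],"rotation": [0,0,0]},{"claw": 0,"linear": [0,0,0],"rotation": [0,0,0]},{"claw": 0,"linear": [0,0,0],"rotation": [0,0,0]},{"claw": 0,"linear": [0,0,0],"rotation": [0,0,0]},{"claw": 0,"linear": [-0.6,0,0],"rotation": [0,0,0]},{"claw": 0,"linear": [-1,0,0],"rotation": [0,0,0]},{"claw": 0,"linear": [-1,0,0],"rotation": [0,0,0]},{"claw": 0,"linear": [-1,0,0],"rotation": [0,0,0]},{"claw": 0,"linear": [-0.5,-0.3,-0.8],"rotation": [0,0,0]}])

```text
time: 61.15
position: [0.5745, -0.0144, 0.1829]
tool_rot: [1.254, 1.178, -1.256]
ft_force: [0.8, 0.1, -0.9]
grip_width: 0.995
```

Emit:
play_rows(targets=[{"claw": 0,"linear": [-0.05,-0.4,-1],"rotation": [0,0,0]},{"claw": 0,"linear": [-0.05,-0.4,-1],"rotation": [0,0,0]},{"claw": 0,"linear": [-0.05,-0.4,-1],"rotation": [0,0,0]},{"claw": 0,"linear": [-0.05,-0.4,-1],"rotation": [0,0,0]},{"claw": 0,"linear": [-0.05,-0.4,-1],"rotation": [0,0,0]},{"claw": 0,"linear": [-0.05,-0.4,-1],"rotation": [0,0,0]},{"claw": 0,"linear": [-0.05,-0.4,-1],"rotation": [0,0,0]},{"claw": 0,"linear": [0,-0.4,-1],"rotation": [0,0,0]},{"claw": 0,"linear": [0,0,0],"rotation": [0,0,0]},{"claw": 0,"linear": [0,0,0],"rotation": [0,0,0]}])

```text
time: 61.98
position: [0.5065, 0.2023, 0.1947]
tool_rot: [1.261, 1.172, -1.247]
ft_force: [0.3, 0.4, 1.0]
grip_width: 1.001
```

```bash
python3 - <<'E'
from h import *
im=grab('top','t4'); s=grab('side','s9')
a=cv2.resize(im[110:250,140:310],None,fx=2.35,fy=2.35,interpolation=2);b=cv2.resize(s[110:250,160:330],None,fx=2.35,fy=2.35,interpolation=2)
cv2.imwrite('pics/t4c.png',cv2.convertScaleAbs(np.hstack([a,b]),alpha=1.7))
for n,g in(("C2",[(155.1,210.2),(152.9,231.6)]),):
    try:
        o,c,an,l=caps(im,g);print(n,np.round(o,1).tolist(),c.round(4),an,l)
    except Exception as e: print(n,e)
need(.414,.3426,.13,-93)
E
```

```text
C2 [[155.5, 209.7], [152.9, 231.6]] [0.4152 0.3421 0.066 ] -3.931758747965713 0.06723973345138
t 62.08 pos [0.5066 0.2018 0.1947] yaw -93.66 lin [ 2.587 -3.994 -5.432] rot [-0.0074 -0.0011 -0.0063] F [-0.06 -0.1   0.91] w 0.998 j7 -2.16
```

View pics/t4c.png

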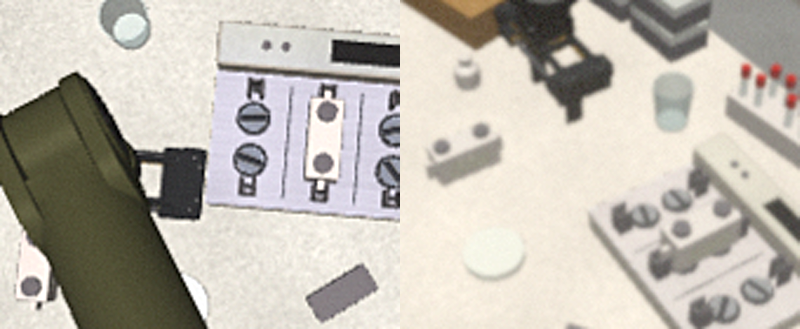

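Cassette 1 sits in bay 2; cassette 2 is unmoved (front cap still at 152.9, 231.6). I'm moving over it.

Emit:
play_rows(targets=[{"claw": 0,"linear": [0,-0.6,-0.9],"rotation": [-0.007,0,-0.006]},{"claw": 0,"linear": [0,-0.7,-0.95],"rotation": [0,0,0]},{"claw": 0,"linear": [0,-0.7,-0.95],"rotation": [0,0,0]},{"claw": 0,"linear": [0.2,-0.7,-0.95],"rotation": [0,0,0]},{"claw": 0,"linear": [0.4,-0.7,-0.95],"rotation": [0,0,0]},{"claw": 0,"linear": [0.6,-0.6,-0.7],"rotation": [0,0,0]},{"claw": 0,"linear": [0.6,0,0],"rotation": [0,0,0]},{"claw": 0,"linear": [0,0,0],"rotation": [0,0,0]},{"claw": 0,"linear": [0,0,0],"rotation": [0,0,0]},{"claw": 0,"linear": [0,0,0],"rotation": [0,0,0]}])

```text
time: 62.92
position: [0.4234, 0.3331, 0.1468]
tool_rot: [1.27, 1.165, -1.269]
ft_force: [0.5, -0.0, 0.4]
grip_width: 1.001
```

```bash
python3 -c "
from h import *
need(.414,.3426,.1,-93)"
```

```text
t 62.92 pos [0.4234 0.3331 0.1468] yaw -94.74 lin [ 1.872 -0.396 -0.361] rot [-0.0194  0.0012 -0.0019] F [ 0.51 -0.01  0.39] w 1.001 j7 -2.52
```

Emit:
play_rows(targets=[{"claw": 0,"linear": [0,-0.38,-0.34],"rotation": [-0.019,0.001,0]},{"claw": 0,"linear": [0.5,0,0],"rotation": [0,0,0]},{"claw": 0,"linear": [0.6,0,0],"rotation": [0,0,0]},{"claw": 0,"linear": [0.5,0,0],"rotation": [0,0,0]},{"claw": 0,"linear": [0,0,0],"rotation": [0,0,0]},{"claw": 0,"linear": [0,0,0],"rotation": [0,0,0]},{"claw": 0,"linear": [0,0,0],"rotation": [0,0,0]}])

```text
time: 63.5
position: [0.4192, 0.3404, 0.1062]
tool_rot: [1.257, 1.176, -1.246]
ft_force: [0.6, -0.4, -0.1]
grip_width: 0.995
```

```bash
python3 -c "
from h import *
need(.414,.3426,.027,-93)"
```

```text
t 63.50 pos [0.4192 0.3404 0.1062] yaw -93.34 lin [ 3.168 -0.212 -0.078] rot [-0.0038 -0.0009 -0.005 ] F [ 0.59 -0.42 -0.06] w 0.995 j7 -2.55
```

Emit:
play_rows(targets=[{"claw": 0,"linear": [0.2,-0.2,-0.07],"rotation": [-0.003,0,-0.005]},{"claw": 0,"linear": [0.7,0,0],"rotation": [0,0,0]},{"claw": 0,"linear": [0.8,0,0],"rotation": [0,0,0]},{"claw": 0,"linear": [0.8,0,0],"rotation": [0,0,0]},{"claw": 0,"linear": [0.5,0,0],"rotation": [0,0,0]},{"claw": 0,"linear": [0,0,0],"rotation": [0,0,0]},{"claw": 0,"linear": [0,0,0],"rotation": [0,0,0]},{"claw": 0,"linear": [0,0,0],"rotation": [0,0,0]}])

```text
time: 64.17
position: [0.416, 0.3458, 0.0317]
tool_rot: [1.255, 1.185, -1.242]
ft_force: [0.3, -0.7, 1.7]
grip_width: 0.997
```

```bash
python3 -c "
from h import *
need(.414,.3426,.027,-93)"
```

```text
t 64.17 pos [0.416  0.3458 0.0317] yaw -93.04 lin [ 0.189 -0.073  0.13 ] rot [-0.0005 -0.0039 -0.0026] F [ 0.3  -0.74  1.65] w 0.997 j7 -2.62
```

Emit:
play_rows(targets=[{"claw": 0,"linear": [0.15,-0.07,0.12],"rotation": [0,-0.003,-0.002]},{"claw": 0,"linear": [0,0,0],"rotation": [0,0,0]},{"claw": 0,"linear": [0,0,0],"rotation": [0,0,0]},{"claw": 1,"linear": [0,0,0],"rotation": [0,0,0]},{"claw": 1,"linear": [0,0,0],"rotation": [0,0,0]},{"claw": 1,"linear": [0,0,0],"rotation": [0,0,0]},{"claw": 1,"linear": [0,0,0],"rotation": [0,0,0]},{"claw": 1,"linear": [0,0,0],"rotation": [0,0,0]},{"claw": 1,"linear": [0,0,0],"rotation": [0,0,0]},{"claw": 1,"linear": [0,0,0],"rotation": [0,0,0]}], newtons=50)

```text
time: 65.0
position: [0.4166, 0.3446, 0.032]
tool_rot: [1.255, 1.181, -1.241]
ft_force: [0.1, -0.0, -0.3]
grip_width: 0.558
```

Emit:
play_rows(targets=[{"claw": 1,"linear": [0,0,0],"rotation": [0,0,0]},{"claw": 1,"linear": [0,0,0],"rotation": [0,0,0]},{"claw": 1,"linear": [0,0,0],"rotation": [0,0,0]},{"claw": 1,"linear": [0,0,0],"rotation": [0,0,0]},{"claw": 1,"linear": [0,0,0],"rotation": [0,0,0]}])

```text
time: 65.42
position: [0.4167, 0.3448, 0.0321]
tool_rot: [1.256, 1.182, -1.241]
ft_force: [-0.3, 0.3, -0.0]
grip_width: 0.502
```

```bash
python3 -c "
from h import *
need(.414,.3426,.027,-93)
im=grab('top','t5')
print(caps(im,[(155.1,210.2),(152.9,231.6)]))"
```

```text
t 65.42 pos [0.4167 0.3448 0.0321] yaw -93.07 lin [ 0.202 -0.102  0.092] rot [-0.0008 -0.0032 -0.0046] F [-0.31  0.25 -0.02] w 0.502 j7 -2.62
([(np.float64(154.98701298701297), np.float64(211.2077922077922)), (np.float64(152.72413793103448), np.float64(228.5344827586207))], array([0.41746091, 0.34318258, 0.066     ]), np.float64(-4.683761440499067), np.float64(0.05318408471289638))
```

Emit:
play_rows(targets=[{"claw": 1,"linear": [-0.6,0,0],"rotation": [0,0,0]},{"claw": 1,"linear": [-1,0,0],"rotation": [0,0,0]},{"claw": 1,"linear": [-1,0,0],"rotation": [0,0,0]},{"claw": 1,"linear": [-1,0,0],"rotation": [0,0,0]},{"claw": 1,"linear": [-1,0.2,0.3],"rotation": [0,0,0]},{"claw": 1,"linear": [-0.7,0.5,0.8],"rotation": [0,0,0]},{"claw": 1,"linear": [-0.1,0.6,0.95],"rotation": [0,0,0]},{"claw": 1,"linear": [-0.05,0.6,0.95],"rotation": [0,0,0]},{"claw": 1,"linear": [-0.05,0.6,0.95],"rotation": [0,0,0]},{"claw": 1,"linear": [-0.05,0.6,0.95],"rotation": [0,0,0]}])

```text
time: 66.3
position: [0.4784, 0.2176, 0.1692]
tool_rot: [1.23, 1.198, -1.242]
ft_force: [0.4, 0.2, -3.2]
grip_width: 0.505
```

Emit:
play_rows(targets=[{"claw": 1,"linear": [-0.05,0.6,0.95],"rotation": [0,0,0]},{"claw": 1,"linear": [-0.05,0.6,0.95],"rotation": [0,0,0]},{"claw": 1,"linear": [-0.05,0.6,0.95],"rotation": [0,0,0]},{"claw": 1,"linear": [-0.05,0.6,0.95],"rotation": [0,0,0]},{"claw": 1,"linear": [-0.05,0.6,0.8],"rotation": [0,0,0]},{"claw": 1,"linear": [0,0,0],"rotation": [0,0,0]},{"claw": 1,"linear": [0,0,0],"rotation": [0,0,0]},{"claw": 1,"linear": [0,0,0],"rotation": [0,0,0]},{"claw": 1,"linear": [0,0,0],"rotation": [0,0,0]}])

```text
time: 67.05
position: [0.5491, 0.0826, 0.1672]
tool_rot: [1.228, 1.197, -1.263]
ft_force: [-0.6, -0.1, -3.1]
grip_width: 0.502
```

```bash
python3 -c "
from h import *
need(.587,.065,.155,-93.27)"
```

```text
t 67.05 pos [0.5491 0.0826 0.1672] yaw -92.66 lin [0.489 1.555 0.617] rot [0.0067 0.0051 0.0134] F [-0.58 -0.09 -3.07] w 0.502 j7 -1.94
```

Emit:
play_rows(targets=[{"claw": 1,"linear": [0,0.7,0.3],"rotation": [0.006,0.007,0.016]},{"claw": 1,"linear": [0,0.7,0.25],"rotation": [0,0,0]},{"claw": 1,"linear": [0.3,0.1,0],"rotation": [0,0,0]},{"claw": 1,"linear": [0.3,0,0],"rotation": [0,0,0]},{"claw": 1,"linear": [0,0,0],"rotation": [0,0,0]},{"claw": 1,"linear": [0,0,0],"rotation": [0,0,0]},{"claw": 1,"linear": [0,0,0],"rotation": [0,0,0]},{"claw": 1,"linear": [0,0,0],"rotation": [0,0,0]}])

```text
time: 67.72
position: [0.5824, 0.0743, 0.1487]
tool_rot: [1.246, 1.191, -1.239]
ft_force: [-0.5, -0.1, -3.0]
grip_width: 0.502
```

```bash
python3 -c "
from h import *
need(.587,.065,.132,-93.27)"
```

```text
t 67.72 pos [0.5824 0.0743 0.1487] yaw -92.53 lin [0.669 0.206 0.36 ] rot [ 0.0082 -0.0031 -0.0006] F [-0.53 -0.06 -3.04] w 0.502 j7 -1.93
```

Emit:
play_rows(targets=[{"claw": 1,"linear": [0.1,0.2,0.34],"rotation": [0.008,0,0.002]},{"claw": 1,"linear": [0.2,0,0],"rotation": [0,0,0]},{"claw": 1,"linear": [0.2,0,0],"rotation": [0,0,0]},{"claw": 1,"linear": [0,0,0],"rotation": [0,0,0]},{"claw": 1,"linear": [0,0,0],"rotation": [0,0,0]},{"claw": 1,"linear": [0,0,0],"rotation": [0,0,0]},{"claw": 1,"linear": [0,0,0],"rotation": [0,0,0]}])

```text
time: 68.3
position: [0.587, 0.0648, 0.1354]
tool_rot: [1.257, 1.181, -1.246]
ft_force: [0.8, 0.1, -3.8]
grip_width: 0.501
```

```bash
python3 -c "
from h import *
need(.587,.065,.127,-93.27)"
```

```text
t 68.30 pos [0.587  0.0648 0.1354] yaw -93.31 lin [ 0.335 -0.001 -0.006] rot [-0.0005 -0.0028 -0.0031] F [ 0.82  0.14 -3.81] w 0.501 j7 -1.94
```

Emit:
play_rows(targets=[{"claw": 1,"linear": [0.2,0,0],"rotation": [0,0,0]},{"claw": 1,"linear": [0.25,0,0],"rotation": [0,0,0]},{"claw": 1,"linear": [0.25,0,0],"rotation": [0,0,0]},{"claw": 1,"linear": [0.15,0,0],"rotation": [0,0,0]}])

```text
time: 68.63
position: [0.5881, 0.0654, 0.1136]
tool_rot: [1.258, 1.179, -1.244]
ft_force: [0.5, 0.0, -3.5]
grip_width: 0.502
```

Emit:
play_rows(targets=[{"claw": 1,"linear": [0.12,0,0],"rotation": [0,0,0]},{"claw": 1,"linear": [0.12,0,0],"rotation": [0,0,0]}])

```text
time: 68.8
position: [0.5875, 0.0654, 0.1059]
tool_rot: [1.258, 1.18, -1.245]
ft_force: [-0.4, 0.8, -3.9]
grip_width: 0.503
```

Emit:
play_rows(targets=[{"claw": 1,"linear": [0.12,0,0],"rotation": [0,0,0]},{"claw": 1,"linear": [0.12,0,0],"rotation": [0,0,0]}])

```text
time: 68.97
position: [0.5878, 0.0655, 0.0993]
tool_rot: [1.258, 1.18, -1.244]
ft_force: [-0.5, 0.1, 2.6]
grip_width: 0.499
```

```bash
python3 -c "
from h import *
need(.587,.065,.0871,-93.27)"
```

```text
t 68.97 pos [0.5878 0.0655 0.0993] yaw -93.29 lin [ 0.49  -0.029  0.02 ] rot [-0.0002 -0.003  -0.004 ] F [-0.5   0.1   2.57] w 0.499 j7 -1.96
```

Emit:
play_rows(targets=[{"claw": 1,"linear": [0.12,0,0],"rotation": [0,0,0]},{"claw": 1,"linear": [0.12,0,0],"rotation": [0,0,0]}])

```text
time: 69.13
position: [0.5892, 0.0658, 0.095]
tool_rot: [1.259, 1.178, -1.242]
ft_force: [-2.0, -1.0, -1.0]
grip_width: 0.501
```

Emit:
play_rows(targets=[{"claw": 1,"linear": [0.12,0,0],"rotation": [0,0,0]},{"claw": 1,"linear": [0.12,0,0],"rotation": [0,0,0]}])

```text
time: 69.3
position: [0.5886, 0.0659, 0.0888]
tool_rot: [1.258, 1.179, -1.243]
ft_force: [-1.9, 0.3, 1.6]
grip_width: 0.501
```

Emit:
play_rows(targets=[{"claw": 1,"linear": [0.1,0,0],"rotation": [0,0,0]},{"claw": 1,"linear": [0.1,0,0],"rotation": [0,0,0]}])

```text
time: 69.47
position: [0.5887, 0.066, 0.0865]
tool_rot: [1.256, 1.178, -1.244]
ft_force: [-11.7, -1.7, 29.8]
grip_width: 0.505
```

```bash
python3 -c "
from h import *
need(.587,.065,.0871,-93.27)"
```

```text
t 69.47 pos [0.5887 0.066  0.0865] yaw -93.26 lin [-0.024 -0.066  0.042] rot [ 0.0001 -0.0016 -0.005 ] F [-11.66  -1.74  29.84] w 0.505 j7 -1.97
```

Emit:
play_rows(targets=[{"claw": 0,"linear": [0,0,0],"rotation": [0,0,0]},{"claw": 0,"linear": [0,0,0],"rotation": [0,0,0]},{"claw": 0,"linear": [0,0,0],"rotation": [0,0,0]},{"claw": 0,"linear": [0,0,0],"rotation": [0,0,0]},{"claw": 0,"linear": [0,0,0],"rotation": [0,0,0]},{"claw": 0,"linear": [-0.6,0,0],"rotation": [0,0,0]},{"claw": 0,"linear": [-1,0,0],"rotation": [0,0,0]},{"claw": 0,"linear": [-1,0,0],"rotation": [0,0,0]},{"claw": 0,"linear": [-1,0,0],"rotation": [0,0,0]},{"claw": 0,"linear": [-0.8,-0.3,-0.8],"rotation": [0,0,0]}])

```text
time: 70.3
position: [0.5804, 0.0802, 0.1933]
tool_rot: [1.257, 1.179, -1.256]
ft_force: [0.2, -0.7, -0.8]
grip_width: 0.994
```

Emit:
play_rows(targets=[{"claw": 0,"linear": [-0.1,-0.2,-1],"rotation": [0,0,0]},{"claw": 0,"linear": [-0.05,-0.2,-1],"rotation": [0,0,0]},{"claw": 0,"linear": [-0.05,-0.2,-1],"rotation": [0,0,0]},{"claw": 0,"linear": [-0.05,-0.2,-1],"rotation": [0,0,0]},{"claw": 0,"linear": [-0.05,-0.2,-1],"rotation": [0,0,0]},{"claw": 0,"linear": [-0.05,-0.2,-1],"rotation": [0,0,0]},{"claw": 0,"linear": [0,0,0],"rotation": [0,0,0]},{"claw": 0,"linear": [0,0,0],"rotation": [0,0,0]},{"claw": 0,"linear": [0,0,0],"rotation": [0,0,0]},{"claw": 0,"linear": [0,0,0],"rotation": [0,0,0]}])

```text
time: 71.13
position: [0.5617, 0.2416, 0.207]
tool_rot: [1.265, 1.174, -1.247]
ft_force: [0.4, -0.4, -0.7]
grip_width: 1.002
```

```bash
python3 - <<'E'
from h import *
print(get_state()['position'],get_state()['time'])
im=grab('top','t6'); s=grab('side','s10')
cv2.imwrite('pics/t6c.png',cv2.convertScaleAbs(np.vstack([cv2.resize(im[100:250,170:440],(540,300),interpolation=2),cv2.resize(s[130:270,150:402],(540,300),interpolation=2)]),alpha=1.7))
# predicted cap pixels if seated, and measured
t=np.array([.579,-.0298]);th=-.057;Rm=np.array([[np.cos(th),-np.sin(th)],[np.sin(th),np.cos(th)]])
for by in(.095,0):
    P=[np.r_[t+Rm@[x,by],.121] for x in(.033,-.033)]
    pr=proj('top',P);o,c,a,l=caps(im,pr,.121)
    print(by,pr.round(1).tolist(),np.round(o,1).tolist(),'deck xy',(Rm.T@(c[:2]-t)).round(4),'ang',a-np.degrees(th),l,'side',proj('side',P).round(1).tolist())
E
```

```text
[0.56169977 0.2415784  0.20703512] 71.1333
0.095 [[247.0, 154.6], [245.1, 176.7]] [[246.7, 154.3], [244.8, 176.3]] deck xy [0.001  0.0959] ang -0.03307177612184109 0.06541787425785274 side [[279.9, 179.6], [262.9, 187.4]]
0 [[279.1, 157.3], [277.3, 179.5]] [[278.8, 157.1], [277.0, 179.0]] deck xy [0.0011 0.0009] ang -0.1595145712420578 0.06535037480823545 side [[297.1, 198.0], [279.7, 206.6]]
```

View pics/t6c.png

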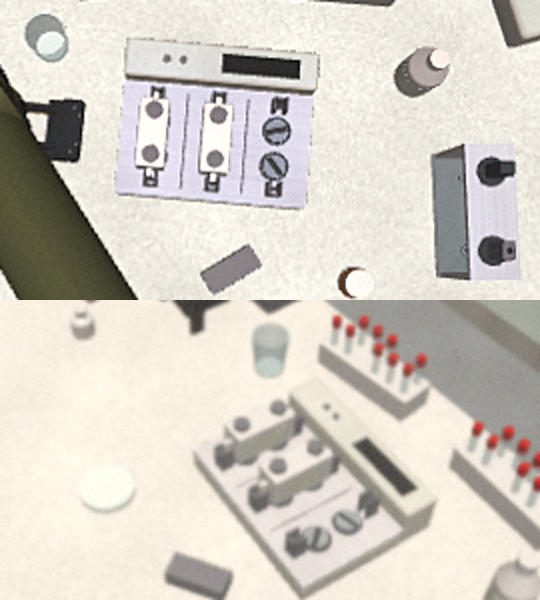

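Both cassettes measure within about 1 mm of their bay centres, with cap heights as expected, and both tools hang in the rack. Nothing is touching the robot, so I hand in.

```bash
python3 -c "
from bench import *
print(close_job())"
```

```text
the job is handed in; nothing more can be done
None
```

The job is done and handed in at about 71 s of the 210 s allowed. No verdict is reported, so what follows rests on my own checks.

- **Finding the screw:** I touched all six screws in order. Five made contact at a tool height of 173.5–173.9 mm; the back-right one made contact at 177.3 mm, so it stood about 3.6 mm high.
- **Levelling:** I turned it down about 95° with the driver and touched it again with the probe. That touch first looked 3.7 mm high, at 177.5 mm. The front-right screw, known to be level, then gave the same 177.5 mm, so the probe was sitting lower in the grip. The two tops agree to about 0.1 mm.
- **Cassettes:** I found two on the bench, no third. They were pressed into the middle and left bays until they stopped on their seats at about 29 N. The top camera puts both within 1.1 mm of bay centre and 0.2° of the bay direction. The side camera put the caps up to 0.9 pixels (about 2.5 mm) lower than predicted. That camera showed a similar offset on the deck screws earlier, so I took it as calibration error.
- **Tools:** The probe and driver both hang in the rack; I judged that by eye in the last picture. The gripper is open and clear of everything.

Two front- and back-row touches landed about 6.5 mm off the screw centre, inside the 14 mm window.

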